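# Load the bedside medicine tray

### The job

Set up the sliding medicine tray on the bedside table. Mix the two medicines, first the tall bottle and then the short jar: turn each one right upside down for a second, then stand it upright on the tray before you take the next thing. Also nest all the pill cups that are there, mouths up, one inside the other in a single stack on the tray; when everything is on board, slide the tray by its handle all the way to its far stop and let go, leaving the glass and the pill packs where they are.

Things in the scene. Friction and masses are not known exactly. Their poses are not given: they have to be found in the camera images.
- tall_bottle: amber medicine bottle with a screwed-on white cap and a paper label, 50 mm across the straight body (up to 68 mm height), shoulder and neck above, cap 24 mm across, 110 mm tall in all. Origin: centre of its underside, z towards the cap
- short_jar: squat amber jar with a screwed-on white lid and a paper label, 64 mm across the straight body (up to 44 mm height), lid 60 mm across, 62 mm tall in all. Origin: centre of its underside, z towards the lid
- cup1: identical white pill cup (small dish), open at the top, round, evenly tapered: foot 40 mm across, rim 62 mm across, 36 mm tall; wall 2 mm; solid base 16 mm thick, so each nested cup stands 16 mm higher than the one it is in (about 2 mm play). Origin: centre of its underside, z up. Two to four of the four cups are present
- cup2: identical white pill cup (small dish), open at the top, round, evenly tapered: foot 40 mm across, rim 62 mm across, 36 mm tall; wall 2 mm; solid base 16 mm thick, so each nested cup stands 16 mm higher than the one it is in (about 2 mm play). Origin: centre of its underside, z up. Two to four of the four cups are present
- cup3: identical white pill cup (small dish), open at the top, round, evenly tapered: foot 40 mm across, rim 62 mm across, 36 mm tall; wall 2 mm; solid base 16 mm thick, so each nested cup stands 16 mm higher than the one it is in (about 2 mm play). Origin: centre of its underside, z up. Two to four of the four cups are present
- cup4: identical white pill cup (small dish), open at the top, round, evenly tapered: foot 40 mm across, rim 62 mm across, 36 mm tall; wall 2 mm; solid base 16 mm thick, so each nested cup stands 16 mm higher than the one it is in (about 2 mm play). Origin: centre of its underside, z up. Two to four of the four cups are present
- tray (a joint): travel of the tray along its runner, m: 0 at the near end of its travel on the robot's right, 0.15 at the far stop on the robot's left (sliding towards tray_floor's +y); it stays where it is left and takes about 4 N to move
- tray_floor (a point): centre of the tray's inner floor (about 19 mm above the table), moves with the tray. The floor measures 148 mm along x by 270 mm along y, with a rim 9 mm above it, 5 mm thick. y: the sliding direction, z up
- tray_handle (a point): middle of the top bar of the tray's upright steel U-handle, outside the tray's -y end: a round bar 10 mm thick, 70 mm long along tray x, its axis 83 mm above the tray floor, clear below; moves with the tray
- tumbler: bystander: clear drinking glass, 68 mm across, 125 mm tall. Origin: centre of its underside
- blister1: bystander: pill pack, 45 x 100 mm, 7 mm thick, lying flat. Origin: centre of its underside
- blister2: bystander: second pill pack, the same
There are look-alikes about, which are no part of the job. What is shaped like the short_jar but black or red is not meant. Leave any black look-alike of the cup2 alone.

How it is judged:
By the outcome, as a careful person would: the job done as asked, in the order asked, and still so for the second after the job is handed in, with the robot touching nothing.
Of cup1, cup2, cup3, cup4 only 2 to 4 are there at a start; the rules pass over those that are not, and their reading is None.
At some moment in a run one of short_jar, cup1, cup2, cup3, cup4 may be knocked a few centimetres aside while the robot is not near it.
It also fails if it takes over 208 s, if anything falls off the work surface, if the arm or the gripper's body presses on something with over 40 N, if the wrist force passes 120 N, or if a joint passes its speed limit or range.

### The arm

A 6-joint arm with a two-finger parallel gripper is mounted at the origin on the work surface. World frame = base frame: x ahead of the robot, y to its left, z up, the work surface at z = 0. Lengths are in m, angles in rad, forces in N, time in s.
With the tool pointing down it reaches from about 0.225 to 0.875 m from the base axis. Payload 3.4 kg.
Tool frame: the origin (TCP) lies at the very end of the fingers, on their centre line; the grasp point (between the pads) lies 19 mm behind it (manip.tcp_to_grasp is the distance from the TCP to the grasp point, in m); z points along the fingers, y is the line along which they close (so a half turn about z gives the same grasp; the last joint's range is limited). The gripper opens to 85 mm and grips with 20 to 120 N. Pads are 22 mm wide; open, the fingers measure 114 mm over their backs; the gripper's body (76 mm by 85 mm) begins 54 mm behind the grasp point. The pads swing forward as they close: fully open they stand 13 mm farther back than shut.
Start: joints at [1.131, 0.276, 1.505, -0, 1.361, -0.121], TCP at [0.18, 0.546, 0.194] pointing down, gripper open.
Joint ranges: [-2.89, 2.89], [-0.75, 2.08], [0.22, 2.7], [-1.18, 4.32], [0.11, 2.71], [-2.7, 2.7]. Speed limits (rad/s): [2.57, 2.57, 3.14, 3.14, 3.14, 3.14].

### API

Orientations are given as a unit quaternion [w, x, y, z].
In Python, from rig import status, get_image, job, manip gives the robot as it stands.
- The arm moves only by the tool apply_moves, never from a script. Its arguments are lists of equal length, an entry for each row: "xyz": the shift along the tool's x, y, z each as a share of 0.3 m, from -1 to 1, a list of three; "rot": the turn, a rotation vector about the tool's x, y, z each as a share of 60 degrees, from -1 to 1, a list of three; "hand": the opening, from -1 (shut) to 1 (fully open). A call has 1 to 8 rows; each row shifts and turns the commanded pose from where the row before left it, along the tool's axes as they then stand; what a row does not reach is not made up. A row lasts 1/8 s, in which the tool goes at most 62.5 mm and 10.7 degrees, less where a joint would pass 70% of its speed; a pose out of reach is approached as far as the arm can. A call with a number of a shift or a turn outside -1 to 1 is refused whole. A call with a gripper value outside its range is refused whole. The fingers move at their own pace and stop on an object; "force" is the grip in N (left out, the last holds). Time passes only in rows, so rows that do not move let the fingers close. It gives the time, the measured TCP pose, the force, the opening and the grip force at its end, in the units of the state.
- status.get_state(): the state, without advancing time (a new reading comes with each control period).
- get_image(name): name is "scene" or "side" or "wrist"; returns a dict with "pixels" (420x560x3 uint8, red, green, blue), "fovy" (degrees; the focal length in pixels is half the picture's height over the tangent of half this angle, whatever the lens; pixels are square), "cx", "cy" (the principal point, pixels), "origin" and "orientation" of the camera in the world; the wrist camera has in their place "tool_from_camera" (4x4, takes a point from camera to tool coordinates, whose origin is the TCP and whose axes are the flange's). Camera axes: x right, y down, z forward; pixel columns grow to the right and rows downward; lengths in m; the calibration is good to about 2 mm. A picture is of the moment at which its call begins: read the wrist's pose just before it. There is no depth.
- job.sign_off(): hands the job in; it is judged then, once.
The state is a dict: "clock": time; "qpos": joint angles; "qd": joint speeds; "effort": joint torques, N m; "position": TCP position; "ee_rot": TCP orientation; "contact_force": force on the tool from outside, world axes, zero at the start; "moment": the same for the moment, N m; "width": finger opening in m; "gripper_force": force on a finger pad.
Only numpy, scipy, OpenCV 4.12 (cv2) and the standard library are available. Lean on these libraries where they do the work, as an engineer would, in place of code of your own. Each camera call takes 0.05 s, during which the arm holds its last target. There are 200 camera calls.

## Working session

There is one attempt and no reset: what is moved stays moved. The work goes in short steps, Python scripts to look and compute and a tool call to move; the robot and the scene stay as the last step left them, time stands still between calls to the robot, and variables do not carry over. Pictures are saved under pics/ and viewed, at most 14 in all, crops included, and the job is handed in when it is done.

Besides the shell and the picture viewer there is one more tool, called as name(argument=value, ...) on one line, values as JSON. apply_moves: Moves the arm, as the interface text tells. Its arguments: {"type":"object","properties":{"xyz":{"type":"array","items":{"type":"array","items":{"type":"number","minimum":-1,"maximum":1}}},"rot":{"type":"array","items":{"type":"array","items":{"type":"number","minimum":-1,"maximum":1}}},"hand":{"type":"array","items":{"type":"number"}},"force":{"type":"number"}},"required":["xyz","rot","hand"]}

```bash
ls; mkdir -p pics; cat > h.py <<'E'
import numpy as np, cv2
from scipy.spatial.transform import Rotation as R
from rig import status, get_image, job, manip
def q2R(q): return R.from_quat([q[1],q[2],q[3],q[0]]).as_matrix()
def snap(name,fn=None):
    s=status.get_state(); im=get_image(name)
    if name=="wrist":
        T=np.eye(4);T[:3,:3]=q2R(s["ee_rot"]);T[:3,3]=s["position"]
        T=T@np.array(im["tool_from_camera"]); im["o"]=T[:3,3]; im["R"]=T[:3,:3]
    else:
        im["o"]=np.array(im["origin"]); im["R"]=q2R(im["orientation"])
    im["f"]=210/np.tan(np.radians(im["fovy"])/2)
    if fn: cv2.imwrite("pics/"+fn,im["pixels"][:,:,::-1])
    return im
def ray(im,u,v):
    d=np.array([(u-im["cx"])/im["f"],(v-im["cy"])/im["f"],1.]); d=im["R"]@d
    return im["o"],d/np.linalg.norm(d)
def onz(im,u,v,z):
    o,d=ray(im,u,v); return o+d*(z-o[2])/d[2]
def proj(im,p):
    c=im["R"].T@(np.array(p)-im["o"]); return im["f"]*c[0]/c[2]+im["cx"],im["f"]*c[1]/c[2]+im["cy"]
E
python3 - <<'E'
from h import *
a=snap("scene","scene0.png");b=snap("side","side0.png");c=snap("wrist","wrist0.png")
for i in (a,b,c): print(i["o"],i["R"].round(3).tolist(),i["f"],i["cx"],i["cy"], {k:v for k,v in i.items() if k not in("pixels","o","R")}.keys())
print(status.get_state()); print([x for x in dir(manip) if x[0]!='_'],manip.tcp_to_grasp)
E
```

```text
pics
[ 1.25711321 -0.37641853  0.72222968] [[0.504, 0.525, -0.686], [0.864, -0.297, 0.407], [0.01, -0.797, -0.604]] 458.7655226696979 279.1449269571549 216.330146766832 dict_keys(['fovy', 'cx', 'cy', 'origin', 'orientation', 'f'])
[ 0.24018506 -0.79480899  0.61907328] [[0.937, -0.171, 0.304], [-0.348, -0.499, 0.793], [0.016, -0.849, -0.528]] 413.15519708257636 280.48330003865686 212.29460669322157 dict_keys(['fovy', 'cx', 'cy', 'origin', 'orientation', 'f'])
[0.10631101 0.57084063 0.3718746 ] [[0.313, 0.904, 0.291], [0.95, -0.297, -0.097], [-0.002, 0.307, -0.952]] 312.9938997162398 279.2048161973091 211.33230353957185 dict_keys(['fovy', 'cx', 'cy', 'tool_from_camera', 'f'])
{'clock': 0.15, 'qpos': array([ 1.13101188e+00,  2.76459407e-01,  1.50585704e+00, -6.07571227e-06,
        1.36069861e+00, -1.20971902e-01]), 'qd': array([ 1.79379338e-03, -1.61523741e-03, -2.18898595e-03, -2.96972061e-05,
        5.43010100e-04,  7.21041959e-04]), 'effort': array([-1.00953700e-04, -4.17145371e+01, -2.46030861e+01, -3.53989162e-04,
        7.73599633e-03, -1.45628729e-05]), 'position': array([0.18002516, 0.54561419, 0.19342708]), 'ee_rot': array([-1.93948759e-04,  1.58731365e-01,  9.87321553e-01, -6.84252907e-04]), 'contact_force': array([-0.38025003,  0.6207398 , -0.23875142]), 'moment': array([ 0.00328797, -0.08366605,  0.01724178]), 'gripper_force': 0.0, 'width': 0.0855156351020937}
['MotionError', 'tcp_to_grasp'] 0.0187
```

View pics/scene0.png

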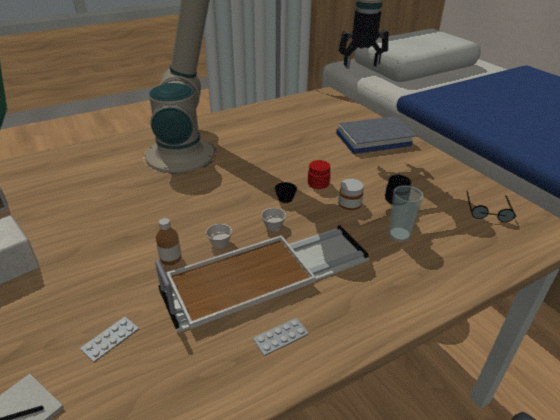

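View pics/side0.png

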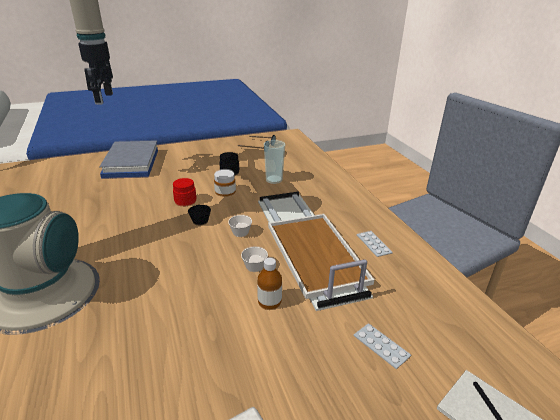

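The scene picture shows the bottle at (167,245), white cups at (219,235) and (273,220), the jar at (351,193), the black and red look-alikes, and the tray from (170,290) to (310,270) with its handle at the left end. The side picture agrees: bottle (270,285), cups (255,258) and (240,225), jar (224,183). Only two cups are present.

```bash
cat > m.py <<'E'
from h import *
def tri(a,pa,b,pb):
    o1,d1=ray(a,*pa);o2,d2=ray(b,*pb)
    A=np.stack([d1,-d2],1);t=np.linalg.lstsq(A,o2-o1,rcond=None)[0]
    p=o1+d1*t[0];q=o2+d2*t[1];return (p+q)/2,np.linalg.norm(p-q)
E
python3 - <<'E'
from m import *
a=snap("scene");b=snap("side")
for n,pa,pb,z in [("bottle",(165,222),(270,262),.11),("cupA",(219,232.5),(255,255),.036),("cupB",(273,216),(240,221),.036),("jar",(351,184),(224.5,174),.062)]:
    print(n,tri(a,pa,b,pb),onz(a,*pa,z),onz(b,*pb,z))
for n,im,pts in [("scene",a,[(171,271),(291,243),(313,280),(189,316)]),("side",b,[(271,219),(322,215),(372,281),(311,298)])]:
    print(n,[onz(im,*p,.028)[:2].round(3) for p in pts])
sc=[];
for im,(x,y,w,h) in ((a,(140,200,200,150)),(b,(230,150,200,150))):
    sc.append(cv2.resize(im["pixels"][y:y+h,x:x+w],(800,600),interpolation=cv2.INTER_CUBIC))
cv2.imwrite("pics/c1.png",sc[0][:,:,::-1]);cv2.imwrite("pics/c2.png",cv2.resize(b["pixels"][180:310,210:385],(800,594))[:,:,::-1])
E
```

```text
bottle (array([ 0.45168432, -0.18859328,  0.10504676]), np.float64(0.0012902788404712327)) [ 0.45738267 -0.18954115  0.11      ] [ 0.44969336 -0.19535777  0.11      ]
cupA (array([ 0.4575599 , -0.06794843,  0.03198116]), np.float64(5.242996469604633e-05)) [ 0.46224447 -0.06976932  0.036     ] [ 0.4560697  -0.07288515  0.036     ]
cupB (array([0.46332889, 0.07714533, 0.03303215]), np.float64(0.0036869220152419046)) [0.46890938 0.07322413 0.036     ] [0.46213588 0.07584556 0.036     ]
jar (array([0.47842781, 0.30409598, 0.06102972]), np.float64(0.0017163077083717053)) [0.47849152 0.30424378 0.062     ] [0.47795115 0.30037489 0.062     ]
scene [array([ 0.522, -0.21 ]), array([0.571, 0.063]), array([0.697, 0.041]), array([ 0.659, -0.223])]
side [array([0.545, 0.071]), array([0.681, 0.045]), array([ 0.669, -0.232]), array([ 0.524, -0.236])]
```

View pics/c1.png

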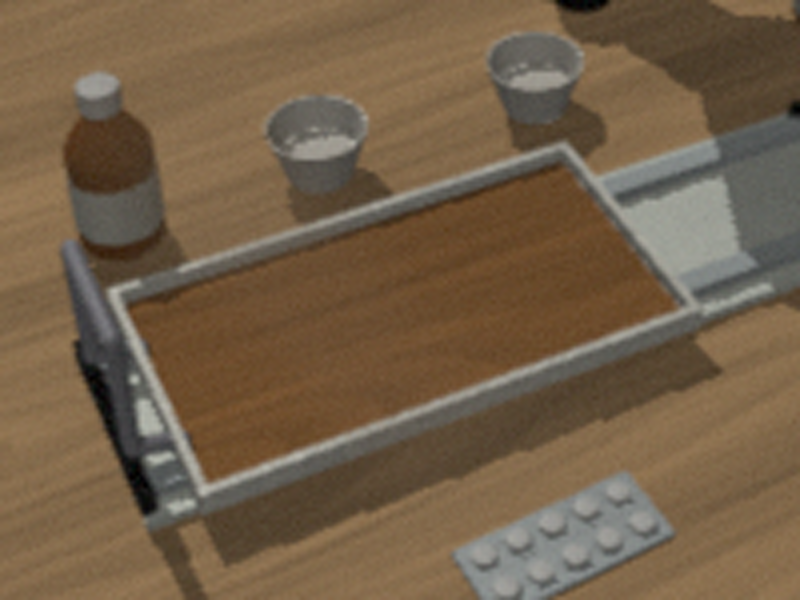

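View pics/c2.png

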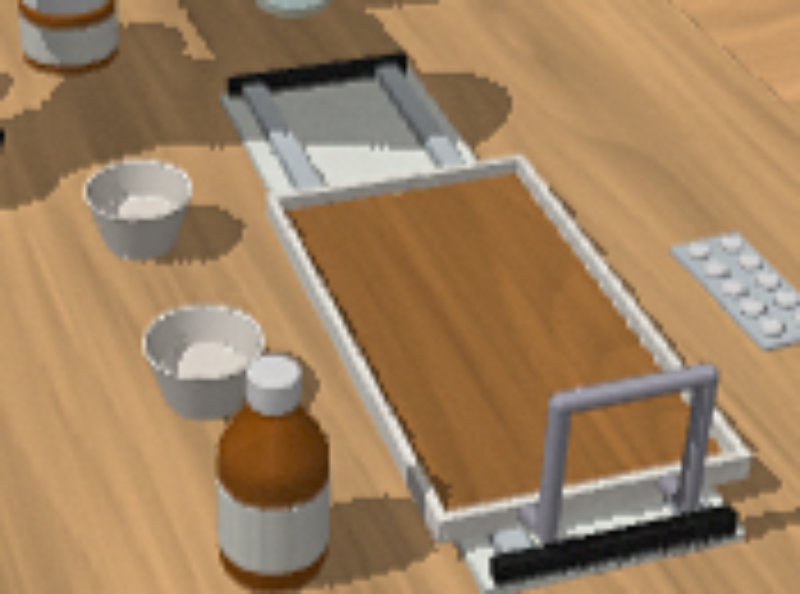

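In the crops the tray's outer corners are at scene (169,272), (281,237), (314,277), (191,323). The handle bar runs from (158,261) to (169,287). The cups are upright and empty, and the cap top is at (164.5,221).

```bash
python3 - <<'E'
from m import *
a=snap("scene");b=snap("side")
P=lambda n,pa,pb:print(n,*[np.round(x,4) for x in tri(a,pa,b,pb)])
P("bottle",(164.5,220.7),(269.9,259.8));P("cupA",(219.2,232.5),(254.8,255.5));P("cupB",(273.7,215),(240.2,221.6))
P("h1",(158,261.5),(332.5,267.5));P("h2",(169.5,287.5),(364.9,262))
for n,pa,pb in zip(["nl","fl","fr","nr"],[(168.8,272.5),(281.2,237),(314,277),(191,323)],[(306.3,296),(269.5,224.4),(324.2,215),(373.4,281.7)]): P(n,pa,pb)
P("redjar",(319,166),(184,183));P("blackjar",(398,182),(229,156));P("blackcup",(286,188),(199,209));P("glass",(406,193),(274,146))
E
```

```text
bottle [ 0.4519 -0.1887  0.1097] 0.0003
cupA [ 0.457  -0.0675  0.0308] 0.0009
cupB [0.463  0.0784 0.0328] 0.0009
h1 [ 0.5629 -0.2417  0.102 ] 0.001
h2 [ 0.6357 -0.2439  0.097 ] 0.0012
nl [ 0.5202 -0.2173  0.0213] 0.0061
fl [0.5358 0.0573 0.0221] 0.0018
fr [0.6893 0.0485 0.0252] 0.002
nr [ 0.6748 -0.2269  0.0225] 0.005
redjar [0.3555 0.2865 0.0587] 0.0011
blackjar [0.5249 0.4276 0.0577] 0.0041
blackcup [0.3743 0.168  0.035 ] 0.0026
glass [0.644  0.3298 0.1203] 0.0044
```

apply_moves(xyz=[[0, 0, -0.15], [0, 0, -0.15], [0, 0, -0.15], [0, 0, -0.1]], rot=[[0, 0, 0], [0, 0, 0], [0, 0.1, 0], [0, 0.1, 0]], hand=[1, 1, 1, 1], force=50)

```text
clock: 0.85
position: [0.1827, 0.5458, 0.362]
ee_rot: [-0.104, 0.157, 0.982, 0.019]
contact_force: [0.4, 0.3, 0.0]
width: 0.0856
gripper_force: 0.0
```

```bash
python3 -c "
from h import *
s=status.get_state();print(s['qpos'].round(3),s['position'],q2R(s['ee_rot']).round(3))"
```

```text
[ 0.982  0.242  1.171  0.21   1.778 -0.234] [0.18266889 0.54577574 0.36197985] [[-0.929  0.311 -0.198]
 [ 0.304  0.95   0.069]
 [ 0.21   0.004 -0.978]]
```

```bash
cat > plan.py <<'E'
from h import *
def down(deg):
    p=np.radians(deg);c,s=np.cos(p),np.sin(p)
    return np.array([[-s,c,0],[c,s,0],[0,0,-1.]])
def plan(p,Rt,n,start=None,show=True):
    """rows taking the tool from start (default: measured) to p,Rt in n equal steps"""
    if start is None:
        s=status.get_state();start=(np.array(s["position"]),q2R(s["ee_rot"]))
    p0,R0=start;p=np.array(p,float);dp=(p-p0)/n
    rv=R.from_matrix(R0.T@Rt).as_rotvec()/n
    xs=[];Rc=R0.copy()
    for i in range(n):
        xs.append((Rc.T@dp/0.3).round(3).tolist());Rc=Rc@R.from_rotvec(rv).as_matrix()
    rr=(rv/np.radians(60)).round(3).tolist()
    if show:
        print("step mm",np.linalg.norm(dp)*1e3,"deg",np.degrees(np.linalg.norm(rv)))
        for k in range(0,n,8): print(xs[k:k+8],"rot",rr,"x",len(xs[k:k+8]))
    return p,Rt
E
python3 - <<'E'
from plan import *
e=plan((.452,-.189,.25),down(-22.6),16)
plan((.452,-.189,.046),down(-22.6),5,e)
E
```

```text
step mm 49.40956541084306 deg 5.942008742627436
[[-0.104, -0.128, 0.001], [-0.116, -0.117, 0.001], [-0.127, -0.104, 0.001], [-0.137, -0.091, 0.001], [-0.146, -0.076, 0.002], [-0.153, -0.061, 0.003], [-0.158, -0.045, 0.004], [-0.162, -0.028, 0.005]] rot [-0.01, -0.01, 0.098] x 8
[[-0.164, -0.012, 0.006], [-0.164, 0.005, 0.008], [-0.163, 0.022, 0.01], [-0.16, 0.038, 0.012], [-0.155, 0.054, 0.014], [-0.148, 0.07, 0.016], [-0.14, 0.084, 0.019], [-0.131, 0.098, 0.021]] rot [-0.01, -0.01, 0.098] x 8
step mm 40.800000000000004 deg 0.0
[[0.0, 0.0, 0.136], [0.0, 0.0, 0.136], [0.0, 0.0, 0.136], [0.0, 0.0, 0.136], [0.0, 0.0, 0.136]] rot [0.0, 0.0, 0.0] x 5
```

apply_moves(xyz=[[-0.104, -0.128, 0.001], [-0.116, -0.117, 0.001], [-0.127, -0.104, 0.001], [-0.137, -0.091, 0.001], [-0.146, -0.076, 0.002], [-0.153, -0.061, 0.003], [-0.158, -0.045, 0.004], [-0.162, -0.028, 0.005]], rot=[[-0.01, -0.01, 0.098], [-0.01, -0.01, 0.098], [-0.01, -0.01, 0.098], [-0.01, -0.01, 0.098], [-0.01, -0.01, 0.098], [-0.01, -0.01, 0.098], [-0.01, -0.01, 0.098], [-0.01, -0.01, 0.098]], hand=[1, 1, 1, 1, 1, 1, 1, 1])

```text
clock: 1.85
position: [0.3174, 0.1759, 0.305]
ee_rot: [-0.054, 0.542, 0.838, 0.008]
contact_force: [0.6, -0.2, 0.1]
width: 0.0853
gripper_force: 0.0
```

apply_moves(xyz=[[-0.164, -0.012, 0.006], [-0.164, 0.005, 0.008], [-0.163, 0.022, 0.01], [-0.16, 0.038, 0.012], [-0.155, 0.054, 0.014], [-0.148, 0.07, 0.016], [-0.14, 0.084, 0.019], [-0.131, 0.098, 0.021]], rot=[[-0.01, -0.01, 0.098], [-0.01, -0.01, 0.098], [-0.01, -0.01, 0.098], [-0.01, -0.01, 0.098], [-0.01, -0.01, 0.098], [-0.01, -0.01, 0.098], [-0.01, -0.01, 0.098], [-0.01, -0.01, 0.098]], hand=[1, 1, 1, 1, 1, 1, 1, 1])

```text
clock: 2.85
position: [0.4513, -0.192, 0.2517]
ee_rot: [0.003, 0.833, 0.553, -0.003]
contact_force: [0.4, 0.1, 0.4]
width: 0.0853
gripper_force: 0.0
```

apply_moves(xyz=[[0, 0, 0], [0, 0, 0]], rot=[[0, 0, 0], [0, 0, 0]], hand=[1, 1])

```text
clock: 3.1
position: [0.4506, -0.1899, 0.2516]
ee_rot: [0.002, 0.832, 0.554, -0.003]
contact_force: [-1.0, -0.1, 0.9]
width: 0.0853
gripper_force: 0.0
```

```bash
python3 - <<'E'
from plan import *
s=status.get_state();print(s['qpos'].round(3),s['position'])
w=snap("wrist","w1.png");print(proj(w,(.452,-.189,.11)))
e=plan((.452,-.189,.046),down(-22.6),6)
E
```

```text
[-0.535  0.115  1.572 -0.007  1.452 -0.139] [ 0.45058084 -0.18985601  0.2516208 ]
(np.float64(279.28035772532866), np.float64(187.49535253992593))
step mm 34.318071045820666 deg 0.07130515281542608
[[0.001, 0.0, 0.114], [0.001, 0.0, 0.114], [0.001, 0.0, 0.114], [0.001, 0.001, 0.114], [0.001, 0.001, 0.114], [0.001, 0.001, 0.114]] rot [0.0, 0.001, -0.0] x 6
```

View pics/w1.png

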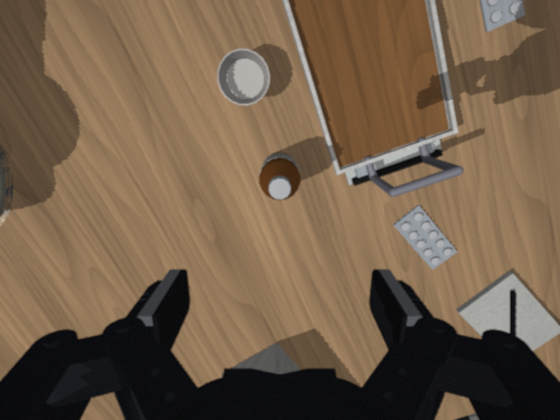

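The wrist picture shows the cap at (280,187), exactly where the triangulated position predicts it. The fingers straddle it symmetrically.

apply_moves(xyz=[[0, 0, 0.114], [0, 0, 0.114], [0, 0, 0.114], [0, 0, 0.114], [0.003, 0, 0.114], [0.003, 0.002, 0.114], [0, 0, 0], [0, 0, 0]], rot=[[0, 0, 0], [0, 0, 0], [0, 0, 0], [0, 0, 0], [0, 0, 0], [0, 0, 0], [0, 0, 0], [0, 0, 0]], hand=[1, 1, 1, 1, 1, 1, 1, 0], force=60)

```text
clock: 4.15
position: [0.4529, -0.1906, 0.048]
ee_rot: [0.004, 0.832, 0.555, -0.002]
contact_force: [-0.0, 0.7, -0.3]
width: 0.0701
gripper_force: 0.0
```

apply_moves(xyz=[[0, 0, 0], [0, 0, 0], [0, 0, 0], [0, 0, 0], [0, 0, 0], [0, 0, 0]], rot=[[0, 0, 0], [0, 0, 0], [0, 0, 0], [0, 0, 0], [0, 0, 0], [0, 0, 0]], hand=[-1, -1, -1, -1, -1, -1], force=60)

```text
clock: 4.9
position: [0.4514, -0.1905, 0.0479]
ee_rot: [0.003, 0.832, 0.554, -0.003]
contact_force: [-3.2, 0.8, 8.3]
width: 0.0225
gripper_force: 54.8
```

```bash
python3 - <<'E'
from plan import *
a=snap("scene");b=snap("side")
A=cv2.resize(a["pixels"][140:290,110:250],(400,428));B=cv2.resize(b["pixels"][180:330,210:350],(400,428))
cv2.imwrite("pics/g1.png",np.hstack([A,B])[:,:,::-1])
E
```

```text
(no output)
```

View pics/g1.png

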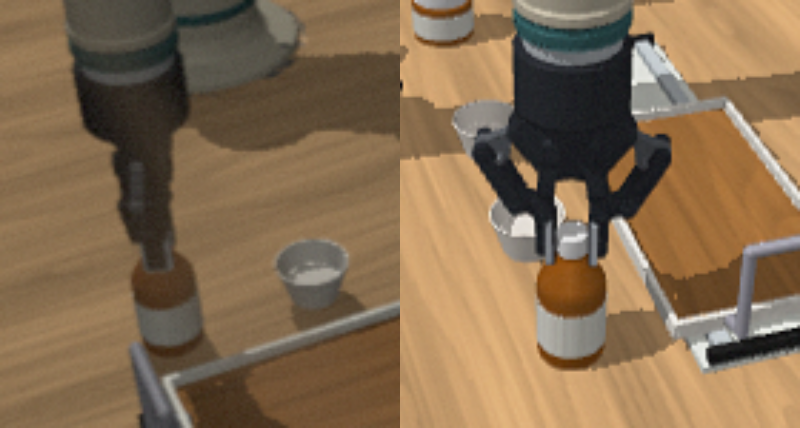

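The side crop (right half) shows the fingers closed on the cap at about (572,240), with the tips at shoulder height. That is higher than the reported TCP, so I'll check the geometry.

```bash
python3 - <<'E'
from plan import *
a=snap("scene");b=snap("side");s=status.get_state();p=s["position"];print(p,s['width'],s['gripper_force'],s['qpos'].round(3),s['contact_force'])
for z in (0,.048,.08,.11): 
  u,v=proj(a,(p[0],p[1],z));U,V=proj(b,(p[0],p[1],z));print(z,(u-110)/.35,(v-140)/.35,400+(U-210)/.35,(V-180)/.35)
E
```

```text
[ 0.45141783 -0.19053309  0.04786322] 0.022489876465283578 54.812345495447516 [-0.535  0.282  1.903 -0.01   0.954 -0.134] [-3.37469698  1.62744976  9.26755232]
0 172.55569748862263 337.7395403250655 571.0833441966181 347.1728109493235
0.048 164.44656146879865 292.63445410557296 571.2570509258364 297.8523228426704
0.08 158.78344618802058 261.13476013250715 571.3787590132415 263.2957900914549
0.11 153.2751016501342 230.4959405713784 571.4974562063768 229.59413944923136
```

apply_moves(xyz=[[0, 0, 0], [0, 0, 0], [0, 0, 0], [0, 0, 0], [0, 0, 0], [0, 0, 0]], rot=[[0, 0, 0], [0, 0, 0], [0, 0, 0], [0, 0, 0], [0, 0, 0], [0, 0, 0]], hand=[1, 1, 1, 1, 1, 1])

```text
clock: 5.85
position: [0.452, -0.1907, 0.0465]
ee_rot: [0.003, 0.832, 0.554, -0.003]
contact_force: [-0.5, -1.0, 0.2]
width: 0.0856
gripper_force: 0.0
```

```bash
python3 - <<'E'
from plan import *
s=status.get_state();p=s["position"];print(p,s['width'],s['contact_force'])
a=snap("scene");b=snap("side");w=snap("wrist")
A=cv2.resize(a["pixels"][140:290,110:250],(400,428));B=cv2.resize(b["pixels"][180:330,210:350],(400,428))
cv2.imwrite("pics/g2.png",np.hstack([A,B])[:,:,::-1])
Y=q2R(s["ee_rot"])[:,1]
for z in (.048,.08): 
 for k in (-.043,.043):
  q=p+k*Y;q[2]=z
  u,v=proj(a,q);U,V=proj(b,q);print(z,k,(u-110)/.35,(v-140)/.35,400+(U-210)/.35,(V-180)/.35,proj(w,q))
E
```

```text
[ 0.45200339 -0.19067722  0.0464785 ] 0.0855531623691302 [-0.51905832 -1.03942963  0.22514299]
0.048 -0.043 167.7049373249208 259.1094240087286 512.193902688369 295.4321857467086 (np.float64(208.21394732683422), np.float64(245.66829230873643))
0.048 0.043 161.12038658838387 329.4210143304695 632.155534397284 300.1693419515966 (np.float64(347.8053523900992), np.float64(245.63215207131483))
0.08 -0.043 162.2825542696382 227.99786380005864 511.11274450260487 260.87510075820177 (np.float64(195.07424816147164), np.float64(271.48438386904405))
0.08 0.043 155.19323850239078 297.5409943191876 633.5207793999332 265.61656414969906 (np.float64(360.76881509091913), np.float64(271.4078661475725))
```

View pics/g2.png

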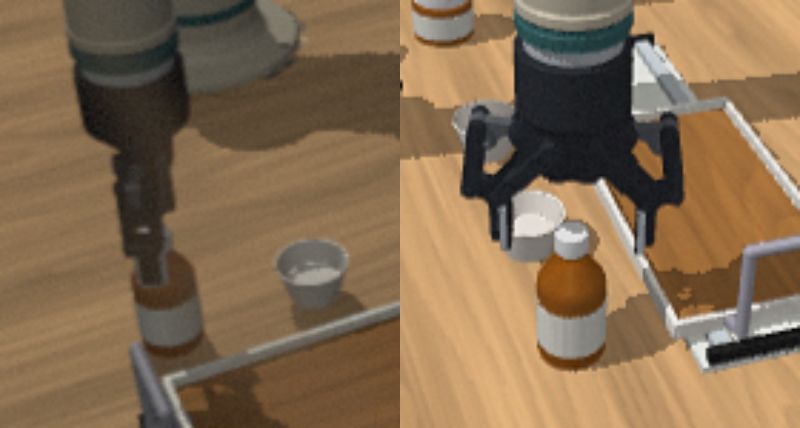

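The open tips are about 45 mm above the reported TCP, at (505,248) and (643,250) in the side half. So when shut, the real fingertips end about 32 mm short of it. I'll allow for that and go lower.

apply_moves(xyz=[[0, 0, 0.04], [0, 0, 0.04], [0, 0, 0.04], [0, 0, 0], [0, 0, 0]], rot=[[0, 0, 0], [0, 0, 0], [0, 0, 0], [0, 0, 0], [0, 0, 0]], hand=[1, 1, 1, 1, 1])

```text
clock: 6.62
position: [0.4521, -0.191, 0.0104]
ee_rot: [0.003, 0.832, 0.554, -0.003]
contact_force: [-0.2, 0.5, -0.5]
width: 0.085
gripper_force: 0.0
```

apply_moves(xyz=[[0, 0, 0], [0, 0, 0], [0, 0, 0], [0, 0, 0], [0, 0, 0], [0, 0, 0]], rot=[[0, 0, 0], [0, 0, 0], [0, 0, 0], [0, 0, 0], [0, 0, 0], [0, 0, 0]], hand=[-1, -1, -1, -1, -1, -1], force=60)

```text
clock: 7.38
position: [0.4521, -0.1911, 0.0113]
ee_rot: [0.003, 0.832, 0.554, -0.003]
contact_force: [-0.9, 1.2, 5.4]
width: 0.0482
gripper_force: 61.6
```

apply_moves(xyz=[[0, 0, -0.05], [0, 0, -0.15], [0, 0, -0.18], [0, 0, -0.18], [0, 0, -0.18], [0, 0, -0.18], [0, 0, -0.18], [0, 0, -0.18]], rot=[[0, 0, 0], [0, 0, 0], [0, 0, 0], [0, 0, 0], [0, 0, 0], [0, 0, 0], [0, 0, 0], [0, 0, 0]], hand=[-1, -1, -1, -1, -1, -1, -1, -1])

```text
clock: 8.38
position: [0.452, -0.1876, 0.396]
ee_rot: [0.003, 0.832, 0.554, -0.003]
contact_force: [1.3, -0.1, -1.7]
width: 0.0475
gripper_force: 62.5
```

apply_moves(xyz=[[0, 0, 0], [0, 0, 0], [0, 0, 0], [0, 0, 0], [0, 0, 0], [0, 0, 0], [0, 0, 0], [0, 0, 0]], rot=[[0, 0.15, 0], [0, 0.15, 0], [0, 0.15, 0], [0, 0.15, 0], [0, 0.15, 0], [0, 0.15, 0], [0, 0.15, 0], [0, 0.15, 0]], hand=[-1, -1, -1, -1, -1, -1, -1, -1])

```text
clock: 9.38
position: [0.4524, -0.1889, 0.3939]
ee_rot: [-0.323, 0.675, 0.449, 0.488]
contact_force: [0.8, 0.2, -1.8]
width: 0.0478
gripper_force: 62.6
```

```bash
cat > st.py <<'E'
from h import *
s=status.get_state();print(s['clock'],s['qpos'].round(3),np.round(s['position'],4),"\n",q2R(s['ee_rot']).round(3),s['width'],s['gripper_force'],s['contact_force'].round(1))
E
python3 st.py
```

```text
9.375 [-1.17   0.391  1.523  0.92   2.114 -0.664] [ 0.4524 -0.1889  0.3939] 
 [[ 0.12   0.922  0.369]
 [ 0.29  -0.388  0.875]
 [ 0.949  0.002 -0.314]] 0.047800700481871676 62.59886542437016 [ 0.8  0.2 -1.8]
```

apply_moves(xyz=[[0, 0, 0], [0, 0, 0], [0, 0, 0], [0, 0, 0], [0, 0, 0], [0, 0, 0], [0, 0, 0], [0, 0, 0]], rot=[[0, 0.15, 0], [0, 0.15, 0], [0, 0.15, 0], [0, 0.15, 0], [0, 0.15, 0], [0, 0.15, 0], [0, 0.15, 0], [0, 0.15, 0]], hand=[-1, -1, -1, -1, -1, -1, -1, -1])

```text
clock: 10.38
position: [0.4528, -0.1885, 0.3935]
ee_rot: [-0.526, 0.259, 0.173, 0.792]
contact_force: [-0.2, 0.7, -0.8]
width: 0.0477
gripper_force: 62.8
```

```bash
python3 st.py
```

```text
10.375 [-0.974  0.967  1.981  1.256  2.593 -1.258] [ 0.4528 -0.1885  0.3935] 
 [[-0.313  0.922  0.228]
 [-0.743 -0.387  0.546]
 [ 0.592  0.001  0.806]] 0.04765659437342772 62.76850602007471 [-0.2  0.7 -0.8]
```

apply_moves(xyz=[[0.074, 0, 0.1], [0.074, 0, 0.1], [0.074, 0, 0.1], [0.074, 0, 0.1], [0, 0, 0], [0, 0, 0], [0, 0, 0], [0, 0, 0]], rot=[[0, 0, 0], [0, 0, 0], [0, 0, 0], [0, 0, 0], [0, 0.15, 0], [0, 0.15, 0], [0, 0.15, 0], [0, 0.15, 0]], hand=[-1, -1, -1, -1, -1, -1, -1, -1])

```text
clock: 11.38
position: [0.5044, -0.1997, 0.591]
ee_rot: [-0.547, 0.088, 0.035, 0.832]
contact_force: [0.6, -0.1, -0.2]
width: 0.0477
gripper_force: 62.6
```

apply_moves(xyz=[[0, 0, 0], [0, 0, 0]], rot=[[0, 0, 0], [0, 0, 0]], hand=[-1, -1])

```text
clock: 11.62
position: [0.5037, -0.1991, 0.5906]
ee_rot: [-0.548, 0.089, 0.036, 0.831]
contact_force: [0.2, 0.2, -1.1]
width: 0.0478
gripper_force: 62.5
```

```bash
python3 st.py
```

```text
11.625 [-0.65   0.725  2.019  2.665  2.71  -0.193] [ 0.5037 -0.1991  0.5906] 
 [[-0.384  0.917  0.109]
 [-0.904 -0.398  0.158]
 [ 0.188 -0.038  0.981]] 0.04779771756006543 62.533511873334646 [ 0.2  0.2 -1.1]
```

apply_moves(xyz=[[0, 0.12, 0], [0, 0.12, 0], [0, 0.12, 0], [0, 0.12, 0], [0, 0, 0]], rot=[[0, 0, 0], [0, 0, 0], [0, 0, 0], [0, 0, 0], [0, 0, 0]], hand=[-1, -1, -1, -1, -1])

```text
clock: 12.25
position: [0.6362, -0.2584, 0.5844]
ee_rot: [-0.546, 0.09, 0.036, 0.832]
contact_force: [-0.9, 0.3, -2.7]
width: 0.0476
gripper_force: 62.6
```

```bash
python3 st.py; python3 - <<'E'
from plan import *
s=status.get_state();Rm=q2R(s["ee_rot"]);z=Rm[:,2];ax=np.cross(z,[0,0,1]);a=np.arcsin(np.linalg.norm(ax));ax*=a/np.linalg.norm(ax)
plan(s["position"],R.from_rotvec(ax).as_matrix()@Rm,2)
E
```

```text
12.25 [-0.601  0.829  1.664  2.828  2.468 -0.056] [ 0.6362 -0.2584  0.5844] 
 [[-0.387  0.916  0.11 ]
 [-0.903 -0.4    0.158]
 [ 0.189 -0.038  0.981]] 0.047569460129063504 62.58078823797405 [-0.9  0.3 -2.7]
step mm 0.0 deg 5.550815481015839
[[0.0, 0.0, 0.0], [0.0, 0.0, 0.0]] rot [0.018, 0.091, 0.0] x 2
```

apply_moves(xyz=[[0, 0, 0], [0, 0, 0], [0, 0, 0], [0, 0, 0], [0, 0, 0], [0, 0, 0], [0, 0, 0], [0, 0, 0]], rot=[[0.018, 0.091, 0], [0.018, 0.091, 0], [0, 0, 0], [0, 0, 0], [0, 0, 0], [0, 0, 0], [0, 0, 0], [0, 0, 0]], hand=[-1, -1, -1, -1, -1, -1, -1, -1])

```text
clock: 13.25
position: [0.6355, -0.2568, 0.5854]
ee_rot: [-0.55, -0.001, -0.001, 0.835]
contact_force: [-0.5, 0.3, -1.4]
width: 0.0479
gripper_force: 62.6
```

apply_moves(xyz=[[0, 0, 0], [0, 0, 0], [0, 0, 0], [0, 0, 0], [0, 0, 0], [0, 0, 0]], rot=[[0, 0, 0], [0, 0, 0], [0, 0, 0], [0, 0, 0], [0, 0, 0], [0, 0, 0]], hand=[-1, -1, -1, -1, -1, -1])

```text
clock: 14.0
position: [0.6357, -0.2567, 0.5854]
ee_rot: [-0.55, -0.001, -0.001, 0.835]
contact_force: [0.9, -0.0, -1.0]
width: 0.0476
gripper_force: 62.6
```

```bash
python3 st.py; python3 - <<'E'
from plan import *
b=snap("side","inv.png")
E
```

```text
14.0 [-0.484  0.847  1.636  3.146  2.482  0.08 ] [ 0.6357 -0.2567  0.5854] 
 [[-0.396  0.918 -0.001]
 [-0.918 -0.396 -0.002]
 [-0.003 -0.     1.   ]] 0.047610122112160015 62.577470135875046 [ 0.9 -0.  -1. ]
```

View pics/inv.png

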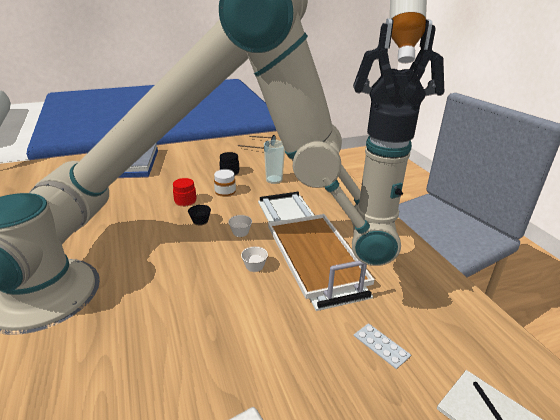

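The side picture shows the bottle held inverted at (408,30), cap down. The other things are unmoved. Now I'll turn it back over towards the tray.

```bash
cat > rotplan.py <<'E'
from plan import *
def rplan(p,rot,n,start=None):
    """rotate by tool rotvec rot (deg list) in n rows while going straight to p"""
    s=status.get_state()
    p0,R0=(np.array(s["position"]),q2R(s["ee_rot"])) if start is None else start
    rv=np.radians(np.array(rot,float))/n;dp=(np.array(p)-p0)/n;xs=[]
    for i in range(n):
        xs.append((R0.T@dp/.3).round(3).tolist());R0=R0@R.from_rotvec(rv).as_matrix()
    print("mm",np.linalg.norm(dp)*1e3,"rot",(rv/np.radians(60)).round(3).tolist())
    for k in range(0,n,8):print(xs[k:k+8])
    return np.array(p),R0
E
python3 - <<'E'
from rotplan import *
rplan((.601,-.15,.30),(0,-180,0),20)
E
```

```text
mm 15.331649246783698 rot [0.0, -0.15, 0.0]
[[-0.014, -0.012, -0.048], [-0.021, -0.012, -0.045], [-0.028, -0.012, -0.041], [-0.034, -0.012, -0.036], [-0.039, -0.012, -0.03], [-0.044, -0.012, -0.024], [-0.047, -0.012, -0.017], [-0.049, -0.012, -0.009]]
[[-0.05, -0.012, -0.001], [-0.049, -0.012, 0.006], [-0.048, -0.012, 0.014], [-0.045, -0.012, 0.021], [-0.041, -0.012, 0.028], [-0.036, -0.012, 0.034], [-0.03, -0.012, 0.039], [-0.024, -0.012, 0.044]]
[[-0.017, -0.012, 0.047], [-0.009, -0.012, 0.049], [-0.001, -0.012, 0.05], [0.006, -0.012, 0.049]]
```

apply_moves(xyz=[[-0.014, -0.012, -0.048], [-0.021, -0.012, -0.045], [-0.028, -0.012, -0.041], [-0.034, -0.012, -0.036], [-0.039, -0.012, -0.03], [-0.044, -0.012, -0.024], [-0.047, -0.012, -0.017], [-0.049, -0.012, -0.009]], rot=[[0, -0.15, 0], [0, -0.15, 0], [0, -0.15, 0], [0, -0.15, 0], [0, -0.15, 0], [0, -0.15, 0], [0, -0.15, 0], [0, -0.15, 0]], hand=[-1, -1, -1, -1, -1, -1, -1, -1])

```text
clock: 15.05
position: [0.6225, -0.215, 0.4693]
ee_rot: [-0.444, 0.493, 0.323, 0.675]
contact_force: [1.1, 0.1, -0.8]
width: 0.0475
gripper_force: 62.4
```

apply_moves(xyz=[[-0.05, -0.012, -0.001], [-0.049, -0.012, 0.006], [-0.048, -0.012, 0.014], [-0.045, -0.012, 0.021], [-0.041, -0.012, 0.028], [-0.036, -0.012, 0.034], [-0.03, -0.012, 0.039], [-0.024, -0.012, 0.044]], rot=[[0, -0.15, 0], [0, -0.15, 0], [0, -0.15, 0], [0, -0.15, 0], [0, -0.15, 0], [0, -0.15, 0], [0, -0.15, 0], [0, -0.15, 0]], hand=[-1, -1, -1, -1, -1, -1, -1, -1])

```text
clock: 16.05
position: [0.609, -0.1726, 0.3564]
ee_rot: [-0.168, 0.795, 0.523, 0.257]
contact_force: [-0.7, 0.3, -1.4]
width: 0.0477
gripper_force: 62.3
```

apply_moves(xyz=[[-0.017, -0.012, 0.047], [-0.009, -0.012, 0.049], [0, -0.012, 0.05], [0.006, -0.012, 0.049], [0, 0, 0], [0, 0, 0]], rot=[[0, -0.15, 0], [0, -0.15, 0], [0, -0.15, 0], [0, -0.15, 0], [0, 0, 0], [0, 0, 0]], hand=[-1, -1, -1, -1, -1, -1])

```text
clock: 16.8
position: [0.6029, -0.1501, 0.2993]
ee_rot: [-0.001, 0.835, 0.55, 0.001]
contact_force: [0.5, -0.5, -1.2]
width: 0.0476
gripper_force: 62.3
```

```bash
python3 st.py; python3 - <<'E'
from plan import *
e=plan((.6014,-.150,.09),down(-23),5)
E
```

```text
16.8 [-0.358  0.312  1.199  0.003  1.631  0.048] [ 0.6029 -0.1501  0.2993] 
 [[ 0.395  0.919  0.001]
 [ 0.919 -0.395  0.003]
 [ 0.003 -0.001 -1.   ]] 0.0475664378131099 62.323991702869534 [ 0.5 -0.5 -1.2]
step mm 41.86107450546447 deg 0.06483284697004331
[[-0.001, -0.001, 0.14], [-0.001, -0.001, 0.14], [-0.001, -0.001, 0.14], [-0.0, -0.001, 0.14], [-0.0, -0.001, 0.14]] rot [-0.0, -0.001, -0.001] x 5
```

apply_moves(xyz=[[0, -0.005, 0.14], [0, 0, 0.14], [0, 0, 0.14], [0, 0, 0.14], [0, 0, 0.14], [0, 0, 0.12], [0, 0, 0.05], [0, 0, 0]], rot=[[0, 0, 0], [0, 0, 0], [0, 0, 0], [0, 0, 0], [0, 0, 0], [0, 0, 0], [0, 0, 0], [0, 0, 0]], hand=[-1, -1, -1, -1, -1, -1, -1, -1])

```text
clock: 17.8
position: [0.6014, -0.1501, 0.0379]
ee_rot: [-0.001, 0.836, 0.549, 0.001]
contact_force: [-0.2, 1.2, -1.1]
width: 0.0475
gripper_force: 62.3
```

apply_moves(xyz=[[0, 0, 0.007], [0, 0, 0.004], [0, 0, 0]], rot=[[0, 0, 0], [0, 0, 0], [0, 0, 0]], hand=[-1, -1, -1])

```text
clock: 18.18
position: [0.6024, -0.149, 0.0359]
ee_rot: [-0.0, 0.835, 0.55, 0.001]
contact_force: [0.1, 0.2, -1.2]
width: 0.0473
gripper_force: 62.3
```

apply_moves(xyz=[[0, 0, 0.01], [0, 0, 0.003], [0, 0, 0]], rot=[[0, 0, 0], [0, 0, 0], [0, 0, 0]], hand=[-1, -1, -1])

```text
clock: 18.55
position: [0.6018, -0.1488, 0.031]
ee_rot: [-0.001, 0.835, 0.55, 0.001]
contact_force: [-0.5, -0.2, -1.4]
width: 0.0477
gripper_force: 62.3
```

apply_moves(xyz=[[0, 0, 0.003], [0, 0, 0.003], [0, 0, 0]], rot=[[0, 0, 0], [0, 0, 0], [0, 0, 0]], hand=[-1, -1, -1])

```text
clock: 18.92
position: [0.6021, -0.1488, 0.0302]
ee_rot: [-0.001, 0.835, 0.55, 0.001]
contact_force: [-1.1, 1.8, 4.2]
width: 0.0478
gripper_force: 63.0
```

apply_moves(xyz=[[0, 0, 0], [0, 0, 0], [0, 0, 0], [0, 0, 0], [0, 0, -0.06], [0, 0, -0.15], [0, 0, -0.18], [0, 0, -0.18]], rot=[[0, 0, 0], [0, 0, 0], [0, 0, 0], [0, 0, 0], [0, 0, 0], [0, 0, 0], [0, 0, 0], [0, 0, 0]], hand=[1, 1, 1, 1, 1, 1, 1, 1])

```text
clock: 19.92
position: [0.6015, -0.1493, 0.2018]
ee_rot: [-0.001, 0.835, 0.55, 0.001]
contact_force: [0.9, -0.6, -0.0]
width: 0.0854
gripper_force: 0.0
```

apply_moves(xyz=[[0, 0, -0.15], [0, 0, -0.05], [0, 0, 0]], rot=[[0, 0, 0], [0, 0, 0], [0, 0, 0]], hand=[1, 1, 1])

```text
clock: 20.3
position: [0.6018, -0.1495, 0.2605]
ee_rot: [-0.0, 0.835, 0.55, 0.001]
contact_force: [0.2, 0.6, -0.0]
width: 0.0851
gripper_force: 0.0
```

```bash
python3 st.py; python3 - <<'E'
from plan import *
a=snap("scene","s2.png");b=snap("side","d2.png")
plan((.478,.304,.27),down(32),12)
E
```

```text
20.3 [-0.357  0.318  1.283  0.003  1.541  0.049] [ 0.6018 -0.1495  0.2605] 
 [[ 0.396  0.918  0.002]
 [ 0.918 -0.396  0.002]
 [ 0.003  0.001 -1.   ]] 0.08511276036079585 0.0 [ 0.2  0.6 -0. ]
step mm 39.13309769676548 deg 4.608354338335818
[[0.102, -0.081, -0.003], [0.108, -0.073, -0.003], [0.114, -0.064, -0.003], [0.119, -0.054, -0.003], [0.123, -0.045, -0.003], [0.126, -0.035, -0.003], [0.128, -0.024, -0.003], [0.13, -0.014, -0.003]] rot [-0.0, -0.0, -0.077] x 8
[[0.13, -0.004, -0.003], [0.13, 0.007, -0.003], [0.129, 0.017, -0.003], [0.127, 0.028, -0.003]] rot [-0.0, -0.0, -0.077] x 4
```

View pics/s2.png

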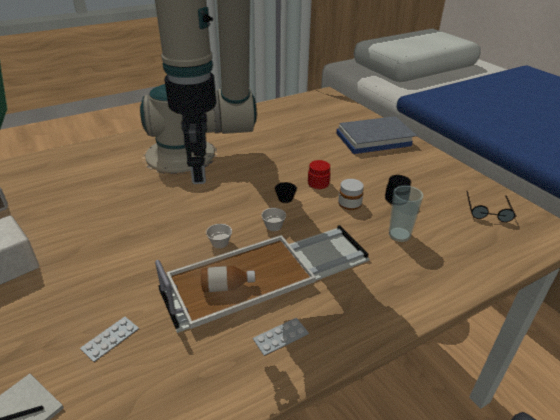

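The scene picture shows the bottle lying on the tray, with its base at about (205,280) and its cap at (252,277). It tipped over after release, so I'll measure it and stand it up again before taking anything else.

```bash
python3 - <<'E'
from plan import *
a=snap("scene");b=snap("side");w=snap("wrist")
A=cv2.resize(a["pixels"][240:320,180:280],(400,320),interpolation=cv2.INTER_CUBIC);B=cv2.resize(b["pixels"][215:295,270:370],(400,320),interpolation=cv2.INTER_CUBIC)
W=cv2.resize(w["pixels"][0:280,60:500],(440,280))
c=np.zeros((600,800,3),np.uint8);c[:320,:400]=A;c[:320,400:]=B;c[320:,:440]=W
cv2.imwrite("pics/lie.png",c[:,:,::-1])
E
```

```text
(no output)
```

View pics/lie.png

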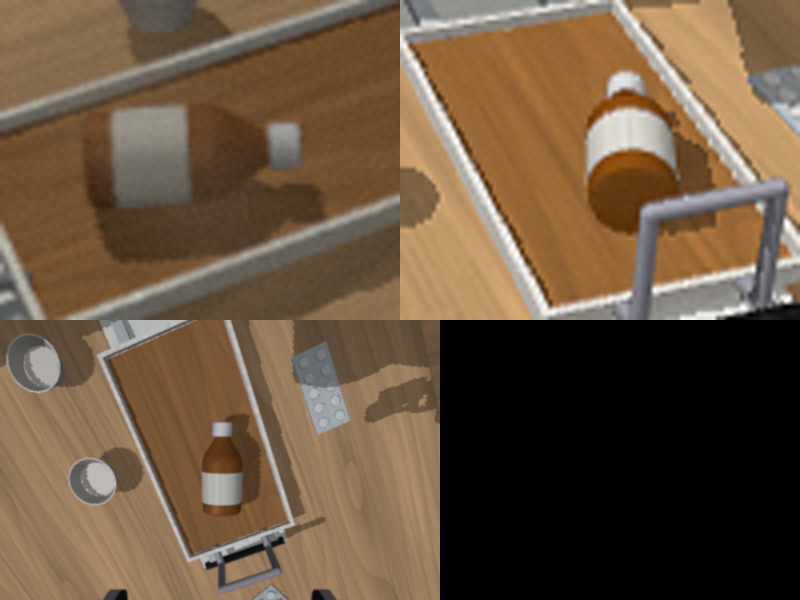

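The lower-left wrist view shows the bottle lying exactly along tool x, with the cap end at wrist pixel (282,102) and the base end at (282,194).

```bash
python3 - <<'E'
from rotplan import *
w=snap("wrist")
c=onz(w,282,102,.044);b=onz(w,282,194,.044);u=(c-b);print(c,b,np.linalg.norm(u));u/=np.linalg.norm(u);print(u,np.degrees(np.arctan2(u[1],u[0])))
g=b+.040*u
print("grip",g)
az=np.degrees(np.arctan2(u[1],u[0]))-90
R45=down(az)@R.from_euler("y",-45,degrees=True).as_matrix();d=R45[:,2];print("d",d)
t=g+d*(.056-.004); t0=g+d*(.052-.12)   # TCP at grasp / standoff
print(t,t0)
e=plan(t0,R45,8); plan(t,R45,4,e)
E
```

```text
[ 0.6389865 -0.068411   0.044    ] [ 0.59485567 -0.17187461  0.044     ] 0.1124822173128446
[0.39233612 0.91982192 0.        ] 66.90006187051081
grip [ 0.61054911 -0.13508173  0.044     ]
d [-0.27742353 -0.65041232 -0.70710678]
[ 0.59612309 -0.16890317  0.00723045] [ 0.62941391 -0.09085369  0.09208326]
step mm 22.32471076874467 deg 5.642065297515374
[[0.027, 0.001, 0.069], [0.034, 0.001, 0.066], [0.04, 0.001, 0.063], [0.046, 0.001, 0.059], [0.051, 0.001, 0.054], [0.056, 0.001, 0.048], [0.061, 0.001, 0.043], [0.065, 0.001, 0.036]] rot [-0.001, -0.094, -0.0] x 8
step mm 30.000000000000004 deg 0.0
[[0.0, -0.0, 0.1], [0.0, -0.0, 0.1], [0.0, -0.0, 0.1], [0.0, -0.0, 0.1]] rot [0.0, 0.0, 0.0] x 4
```

apply_moves(xyz=[[0.027, 0.001, 0.069], [0.034, 0.001, 0.066], [0.04, 0.001, 0.063], [0.046, 0.001, 0.059], [0.051, 0.001, 0.054], [0.056, 0.001, 0.048], [0.061, 0.001, 0.043], [0.065, 0.001, 0.036]], rot=[[-0.001, -0.094, 0], [-0.001, -0.094, 0], [-0.001, -0.094, 0], [-0.001, -0.094, 0], [-0.001, -0.094, 0], [-0.001, -0.094, 0], [-0.001, -0.094, 0], [-0.001, -0.094, 0]], hand=[1, 1, 1, 1, 1, 1, 1, 1])

```text
clock: 21.6
position: [0.6301, -0.0904, 0.0928]
ee_rot: [0.214, 0.771, 0.508, -0.318]
contact_force: [-0.3, -0.5, 0.5]
width: 0.0856
gripper_force: 0.0
```

apply_moves(xyz=[[0, 0, 0], [0, 0, 0]], rot=[[0, 0, 0], [0, 0, 0]], hand=[1, 1])

```text
clock: 21.85
position: [0.6302, -0.0915, 0.0948]
ee_rot: [0.214, 0.772, 0.508, -0.317]
contact_force: [0.6, 0.6, 0.1]
width: 0.0857
gripper_force: 0.0
```

```bash
python3 st.py; python3 - <<'E'
from rotplan import *
R45=down(-23.1)@R.from_euler("y",-45,degrees=True).as_matrix()
plan((.5961,-.1689,.0072),R45,6)
E
```

```text
21.85 [ 0.135  0.698  1.33  -0.655  1.579  0.697] [ 0.6302 -0.0915  0.0948] 
 [[ 0.283  0.92  -0.273]
 [ 0.648 -0.393 -0.652]
 [-0.707  0.008 -0.707]] 0.08566700491717825 0.0 [0.6 0.6 0.1]
step mm 20.28937774009579 deg 0.073496147386257
[[0.001, -0.001, 0.068], [0.001, -0.001, 0.068], [0.001, -0.001, 0.068], [0.001, -0.001, 0.068], [0.001, -0.001, 0.068], [0.001, -0.001, 0.068]] rot [0.001, -0.0, -0.001] x 6
```

apply_moves(xyz=[[0.001, -0.001, 0.068], [0.001, -0.001, 0.068], [0.001, -0.001, 0.068], [0.001, -0.001, 0.068], [0.001, -0.001, 0.068], [0.001, -0.001, 0.055], [0, 0, 0]], rot=[[0, 0, 0], [0, 0, 0], [0, 0, 0], [0, 0, 0], [0, 0, 0], [0, 0, 0], [0, 0, 0]], hand=[1, 1, 1, 1, 1, 1, 1])

```text
clock: 22.72
position: [0.5958, -0.1677, 0.0098]
ee_rot: [0.213, 0.772, 0.507, -0.317]
contact_force: [0.4, 0.9, 0.3]
width: 0.085
gripper_force: 0.0
```

apply_moves(xyz=[[0, 0, 0], [0, 0, 0], [0, 0, 0], [0, 0, 0], [0, 0, 0], [0, 0, 0]], rot=[[0, 0, 0], [0, 0, 0], [0, 0, 0], [0, 0, 0], [0, 0, 0], [0, 0, 0]], hand=[-1, -1, -1, -1, -1, -1], force=80)

```text
clock: 23.48
position: [0.5974, -0.1662, 0.0101]
ee_rot: [0.214, 0.772, 0.508, -0.317]
contact_force: [0.5, 2.6, 5.4]
width: 0.0475
gripper_force: 82.7
```

```bash
python3 st.py
```

```text
23.475 [ 0.038  0.73   1.521 -0.718  1.354  0.775] [ 0.5974 -0.1662  0.0101] 
 [[ 0.283  0.92  -0.271]
 [ 0.648 -0.392 -0.653]
 [-0.707  0.009 -0.707]] 0.04750581305384388 82.65091401524842 [0.5 2.6 5.4]
```

The grip is good at 47.5 mm. I'll lift, stand it up in the air, and repeat the inversion with this firmer grip in case the first one was tilted.

apply_moves(xyz=[[-0.05, 0, -0.05], [-0.1, 0, -0.1], [-0.12, 0, -0.12], [-0.12, 0, -0.12], [-0.12, 0, -0.12], [-0.12, 0, -0.12], [-0.1, 0, -0.1], [0, 0, 0]], rot=[[0, 0, 0], [0, 0, 0], [0, 0, 0], [0, 0, 0], [0, 0, 0], [0, 0, 0], [0, 0, 0], [0, 0, 0]], hand=[-1, -1, -1, -1, -1, -1, -1, -1])

```text
clock: 24.48
position: [0.595, -0.1655, 0.3233]
ee_rot: [0.216, 0.773, 0.507, -0.314]
contact_force: [0.4, -1.2, -2.5]
width: 0.0476
gripper_force: 82.5
```

```bash
python3 st.py; cat > up.py <<'E'
from rotplan import *
def upr(az,inv=False):
    h=np.array([np.cos(np.radians(az)),np.sin(np.radians(az)),0]);z=np.array([0,0,1.])
    x=(h+z)/2**.5;d=(h-z)/2**.5
    return np.stack([x,np.cross(d,x),d],1)
E
python3 - <<'E'
from up import *
plan((.60,-.12,.40),upr(0),16)
E
```

```text
24.475 [ 0.038  0.477  1.159 -0.722  1.818  0.379] [ 0.595  -0.1655  0.3233] 
 [[ 0.289  0.919 -0.267]
 [ 0.649 -0.393 -0.652]
 [-0.704  0.015 -0.71 ]] 0.04764321300601059 82.46890009380877 [ 0.4 -1.2 -2.5]
step mm 5.585146774390073 deg 6.692927066204358
[[-0.005, -0.003, -0.018], [-0.003, -0.002, -0.018], [-0.002, -0.002, -0.018], [-0.001, -0.002, -0.019], [0.001, -0.002, -0.019], [0.002, -0.002, -0.018], [0.004, -0.002, -0.018], [0.005, -0.003, -0.018]] rot [0.001, 0.081, 0.076] x 8
[[0.006, -0.003, -0.017], [0.007, -0.004, -0.017], [0.008, -0.004, -0.016], [0.009, -0.005, -0.015], [0.01, -0.006, -0.014], [0.011, -0.007, -0.014], [0.011, -0.008, -0.013], [0.012, -0.009, -0.012]] rot [0.001, 0.081, 0.076] x 8
```

apply_moves(xyz=[[-0.005, -0.003, -0.018], [-0.003, -0.002, -0.018], [-0.002, -0.002, -0.018], [-0.001, -0.002, -0.019], [0.001, -0.002, -0.019], [0.002, -0.002, -0.018], [0.004, -0.002, -0.018], [0.005, -0.003, -0.018]], rot=[[0.001, 0.081, 0.076], [0.001, 0.081, 0.076], [0.001, 0.081, 0.076], [0.001, 0.081, 0.076], [0.001, 0.081, 0.076], [0.001, 0.081, 0.076], [0.001, 0.081, 0.076], [0.001, 0.081, 0.076]], hand=[-1, -1, -1, -1, -1, -1, -1, -1])

```text
clock: 25.48
position: [0.5963, -0.1421, 0.3555]
ee_rot: [0.117, 0.951, 0.285, 0.032]
contact_force: [-0.1, 0.4, -2.4]
width: 0.0475
gripper_force: 82.3
```

apply_moves(xyz=[[0.006, -0.003, -0.017], [0.007, -0.004, -0.017], [0.008, -0.004, -0.016], [0.009, -0.005, -0.015], [0.01, -0.006, -0.014], [0.011, -0.007, -0.014], [0.011, -0.008, -0.013], [0.012, -0.009, -0.012]], rot=[[0.001, 0.081, 0.076], [0.001, 0.081, 0.076], [0.001, 0.081, 0.076], [0.001, 0.081, 0.076], [0.001, 0.081, 0.076], [0.001, 0.081, 0.076], [0.001, 0.081, 0.076], [0.001, 0.081, 0.076]], hand=[-1, -1, -1, -1, -1, -1, -1, -1])

```text
clock: 26.48
position: [0.5983, -0.1189, 0.3931]
ee_rot: [-0.002, 0.927, 0.001, 0.375]
contact_force: [-0.2, 0.4, -1.5]
width: 0.0478
gripper_force: 82.4
```

apply_moves(xyz=[[0, 0, 0], [0, 0, 0]], rot=[[0, 0, 0], [0, 0, 0]], hand=[-1, -1])

```text
clock: 26.72
position: [0.5996, -0.1197, 0.3949]
ee_rot: [-0.001, 0.927, 0.003, 0.374]
contact_force: [0.5, 0.1, -0.8]
width: 0.0477
gripper_force: 82.5
```

```bash
python3 st.py; python3 - <<'E'
from up import *
b=snap("side");a=snap("scene")
g=np.array(status.get_state()["position"])-.055*q2R(status.get_state()["ee_rot"])[:,2]
u,v=map(int,proj(b,g));U,V=map(int,proj(a,g));print(u,v,U,V)
f=lambda im,u,v:cv2.resize(im["pixels"][max(v-60,0):v+60,max(u-70,0):u+70],(400,343))
cv2.imwrite("pics/up1.png",np.hstack([f(a,U,V),f(b,u,v)])[:,:,::-1])
print("flip");rplan((.62,-.12,.48),np.array([1,0,1])*180/2**.5,20)
E
```

```text
26.725 [-0.565 -0.132  1.742  0.495  0.912  0.818] [ 0.5996 -0.1197  0.3949] 
 [[ 0.719  0.006  0.694]
 [ 0.005 -1.     0.004]
 [ 0.694  0.001 -0.719]] 0.047745368968120566 82.45301962830126 [ 0.5  0.1 -0.8]
316 78 199 87
flip
mm 4.335501248300431 rot [0.106, 0.0, 0.106]
[[0.012, 0.0, -0.008], [0.012, -0.002, -0.008], [0.012, -0.004, -0.007], [0.011, -0.006, -0.007], [0.01, -0.008, -0.006], [0.009, -0.01, -0.005], [0.008, -0.011, -0.004], [0.007, -0.013, -0.002]]
[[0.005, -0.013, -0.001], [0.004, -0.014, 0.001], [0.002, -0.014, 0.002], [0.001, -0.014, 0.004], [-0.001, -0.013, 0.005], [-0.002, -0.013, 0.007], [-0.004, -0.011, 0.008], [-0.005, -0.01, 0.009]]
[[-0.006, -0.008, 0.01], [-0.007, -0.006, 0.011], [-0.007, -0.004, 0.012], [-0.008, -0.002, 0.012]]
```

View pics/up1.png

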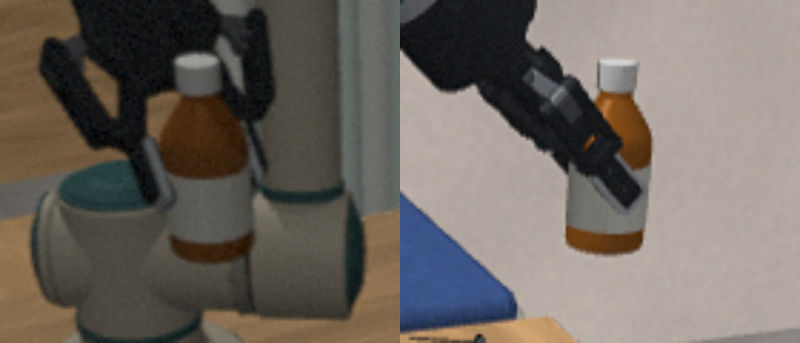

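Both crops show the bottle upright in the fingers, gripped mid-label, with the cap at (198,75) and (617,75). Now the inversion.

apply_moves(xyz=[[0.012, 0, -0.008], [0.012, -0.002, -0.008], [0.012, -0.004, -0.007], [0.011, -0.006, -0.007], [0.01, -0.008, -0.006], [0.009, -0.01, -0.005], [0.008, -0.011, -0.004], [0.007, -0.013, -0.002]], rot=[[0.106, 0, 0.106], [0.106, 0, 0.106], [0.106, 0, 0.106], [0.106, 0, 0.106], [0.106, 0, 0.106], [0.106, 0, 0.106], [0.106, 0, 0.106], [0.106, 0, 0.106]], hand=[-1, -1, -1, -1, -1, -1, -1, -1])

```text
clock: 27.82
position: [0.6083, -0.1215, 0.4286]
ee_rot: [-0.542, 0.75, -0.228, 0.302]
contact_force: [0.2, 0.7, -1.3]
width: 0.0479
gripper_force: 82.7
```

```bash
python3 st.py
```

```text
27.825 [-1.013  0.237  1.757  1.272  1.662  0.896] [ 0.6083 -0.1215  0.4286] 
 [[ 0.714 -0.014  0.7  ]
 [-0.669 -0.308  0.676]
 [ 0.206 -0.951 -0.23 ]] 0.047900215463735796 82.74828937835991 [ 0.2  0.7 -1.3]
```

apply_moves(xyz=[[0.005, -0.013, -0.001], [0.004, -0.014, 0.001], [0.002, -0.014, 0.002], [0.001, -0.014, 0.004], [-0.001, -0.013, 0.005], [-0.002, -0.013, 0.007], [-0.004, -0.011, 0.008], [-0.005, -0.01, 0.009]], rot=[[0.106, 0, 0.106], [0.106, 0, 0.106], [0.106, 0, 0.106], [0.106, 0, 0.106], [0.106, 0, 0.106], [0.106, 0, 0.106], [0.106, 0, 0.106], [0.106, 0, 0.106]], hand=[-1, -1, -1, -1, -1, -1, -1, -1])

```text
clock: 28.82
position: [0.617, -0.1208, 0.4613]
ee_rot: [0.876, -0.287, 0.371, -0.113]
contact_force: [-0.0, -0.8, -0.8]
width: 0.0474
gripper_force: 82.9
```

```bash
python3 st.py
```

```text
28.825 [-0.878  0.604  2.217  1.926  2.082  1.148] [ 0.617  -0.1208  0.4613] 
 [[ 0.699 -0.015  0.715]
 [-0.411  0.81   0.419]
 [-0.585 -0.587  0.56 ]] 0.0474243971727672 82.85989908501506 [-0.  -0.8 -0.8]
```

apply_moves(xyz=[[-0.006, -0.008, 0.01], [-0.007, -0.006, 0.011], [-0.007, -0.004, 0.012], [-0.008, -0.002, 0.012], [0, 0, 0]], rot=[[0.106, 0, 0.106], [0.106, 0, 0.106], [0.106, 0, 0.106], [0.106, 0, 0.106], [0, 0, 0]], hand=[-1, -1, -1, -1, -1])

```text
clock: 29.45
position: [0.621, -0.1164, 0.4783]
ee_rot: [0.92, -0.003, 0.391, 0.004]
contact_force: [0.5, 0.5, -1.1]
width: 0.0479
gripper_force: 82.9
```

```bash
python3 st.py;python3 - <<'E'
from up import *
plan((.62,-.12,.48),np.diag([1,-1,-1])@upr(0),2)
E
```

```text
29.45 [-0.545  0.694  2.438  2.587  2.33   1.574] [ 0.621  -0.1164  0.4783] 
 [[ 0.694 -0.011  0.72 ]
 [ 0.005  1.     0.01 ]
 [-0.72  -0.003  0.694]] 0.0479390885460626 82.91797067038715 [ 0.5  0.5 -1.1]
step mm 2.055973574888452 deg 0.5986015855825187
[[-0.003, -0.006, 0.001], [-0.003, -0.006, 0.001]] rot [0.005, -0.008, -0.002] x 2
```

apply_moves(xyz=[[0, 0, 0], [0, 0, 0], [0, 0, 0], [0, 0, 0], [0, 0, 0], [0, 0, 0], [0, 0, 0], [0, 0, 0]], rot=[[0.005, -0.008, 0], [0, 0, 0], [0, 0, 0], [0, 0, 0], [0, 0, 0], [0, 0, 0], [0, 0, 0], [0, 0, 0]], hand=[-1, -1, -1, -1, -1, -1, -1, -1])

```text
clock: 30.45
position: [0.6193, -0.1194, 0.4794]
ee_rot: [0.922, 0.0, 0.386, 0.001]
contact_force: [0.1, 0.4, -2.7]
width: 0.048
gripper_force: 82.9
```

apply_moves(xyz=[[0, 0, 0], [0, 0, 0], [0, 0, 0]], rot=[[0, 0, 0], [0, 0, 0], [0, 0, 0]], hand=[-1, -1, -1])

```text
clock: 30.82
position: [0.6193, -0.1194, 0.4794]
ee_rot: [0.922, 0.0, 0.386, 0.001]
contact_force: [-0.2, -0.9, -2.4]
width: 0.0475
gripper_force: 82.9
```

```bash
python3 st.py;python3 - <<'E'
from up import *
rplan((.635,-.15,.28),-np.array([1,0,1])*180/2**.5,24)
E
```

```text
30.825 [-0.542  0.699  2.437  2.602  2.343  1.577] [ 0.6193 -0.1194  0.4794] 
 [[ 0.702 -0.002  0.712]
 [ 0.002  1.     0.   ]
 [-0.712  0.001  0.702]] 0.047470963225496286 82.92320656590164 [-0.2 -0.9 -2.4]
mm 8.432795196012421 rot [-0.088, 0.0, -0.088]
[[0.021, -0.004, -0.018], [0.021, -0.001, -0.018], [0.021, 0.003, -0.018], [0.021, 0.007, -0.018], [0.02, 0.01, -0.017], [0.019, 0.013, -0.016], [0.018, 0.017, -0.014], [0.016, 0.019, -0.013]]
[[0.014, 0.022, -0.011], [0.012, 0.024, -0.009], [0.01, 0.026, -0.006], [0.007, 0.027, -0.004], [0.005, 0.028, -0.001], [0.002, 0.028, 0.001], [-0.0, 0.028, 0.004], [-0.003, 0.027, 0.006]]
[[-0.005, 0.026, 0.009], [-0.008, 0.025, 0.011], [-0.01, 0.023, 0.013], [-0.012, 0.02, 0.015], [-0.014, 0.018, 0.017], [-0.015, 0.015, 0.019], [-0.016, 0.011, 0.02], [-0.017, 0.008, 0.021]]
```

apply_moves(xyz=[[0.021, -0.004, -0.018], [0.021, -0.001, -0.018], [0.021, 0.003, -0.018], [0.021, 0.007, -0.018], [0.02, 0.01, -0.017], [0.019, 0.013, -0.016], [0.018, 0.017, -0.014], [0.016, 0.019, -0.013]], rot=[[-0.088, 0, -0.088], [-0.088, 0, -0.088], [-0.088, 0, -0.088], [-0.088, 0, -0.088], [-0.088, 0, -0.088], [-0.088, 0, -0.088], [-0.088, 0, -0.088], [-0.088, 0, -0.088]], hand=[-1, -1, -1, -1, -1, -1, -1, -1])

```text
clock: 31.82
position: [0.624, -0.1298, 0.4122]
ee_rot: [0.799, -0.462, 0.335, -0.188]
contact_force: [0.0, -0.4, -2.1]
width: 0.0475
gripper_force: 82.8
```

apply_moves(xyz=[[0.014, 0.022, -0.011], [0.012, 0.024, -0.009], [0.01, 0.026, -0.006], [0.007, 0.027, -0.004], [0.005, 0.028, -0.001], [0.002, 0.028, 0.001], [0, 0.028, 0.004], [-0.003, 0.027, 0.006]], rot=[[-0.088, 0, -0.088], [-0.088, 0, -0.088], [-0.088, 0, -0.088], [-0.088, 0, -0.088], [-0.088, 0, -0.088], [-0.088, 0, -0.088], [-0.088, 0, -0.088], [-0.088, 0, -0.088]], hand=[-1, -1, -1, -1, -1, -1, -1, -1])

```text
clock: 32.83
position: [0.6286, -0.1393, 0.3452]
ee_rot: [-0.464, 0.8, -0.193, 0.326]
contact_force: [0.1, 0.9, -1.7]
width: 0.0477
gripper_force: 82.7
```

apply_moves(xyz=[[-0.005, 0.026, 0.009], [-0.008, 0.025, 0.011], [-0.01, 0.023, 0.013], [-0.012, 0.02, 0.015], [-0.014, 0.018, 0.017], [-0.015, 0.015, 0.019], [-0.016, 0.011, 0.02], [-0.017, 0.008, 0.021]], rot=[[-0.088, 0, -0.088], [-0.088, 0, -0.088], [-0.088, 0, -0.088], [-0.088, 0, -0.088], [-0.088, 0, -0.088], [-0.088, 0, -0.088], [-0.088, 0, -0.088], [-0.088, 0, -0.088]], hand=[-1, -1, -1, -1, -1, -1, -1, -1])

```text
clock: 33.83
position: [0.6336, -0.1485, 0.2785]
ee_rot: [-0.006, 0.926, -0.001, 0.378]
contact_force: [-0.3, 0.4, -2.7]
width: 0.0477
gripper_force: 82.7
```

apply_moves(xyz=[[0, 0, 0], [0, 0, 0]], rot=[[0, 0, 0], [0, 0, 0]], hand=[-1, -1])

```text
clock: 34.08
position: [0.6347, -0.1492, 0.2794]
ee_rot: [-0.008, 0.925, -0.002, 0.379]
contact_force: [0.6, -1.0, -1.1]
width: 0.0476
gripper_force: 82.9
```

```bash
python3 st.py;python3 - <<'E'
from up import *
e=plan((.635,-.15,.035),upr(0),8)
E
```

```text
34.075 [-0.594  0.006  1.914  0.706  0.672  0.542] [ 0.6347 -0.1492  0.2794] 
 [[ 0.713  0.002  0.701]
 [-0.011 -1.     0.014]
 [ 0.701 -0.017 -0.713]] 0.047628082569146905 82.8684073034674 [ 0.6 -1.  -1.1]
step mm 30.545037345352185 deg 0.13715568892144886
[[-0.071, 0.002, 0.073], [-0.071, 0.002, 0.073], [-0.071, 0.002, 0.073], [-0.072, 0.001, 0.072], [-0.072, 0.001, 0.072], [-0.072, 0.001, 0.072], [-0.072, 0.001, 0.072], [-0.072, 0.001, 0.072]] rot [-0.002, 0.001, -0.001] x 8
```

apply_moves(xyz=[[-0.071, 0.002, 0.073], [-0.071, 0.002, 0.073], [-0.071, 0.002, 0.073], [-0.072, 0.001, 0.072], [-0.072, 0.001, 0.072], [-0.072, 0.001, 0.072], [-0.072, 0.001, 0.072], [-0.072, 0.001, 0.072]], rot=[[-0.002, 0.001, -0.001], [-0.002, 0.001, -0.001], [-0.002, 0.001, -0.001], [-0.002, 0.001, -0.001], [-0.002, 0.001, -0.001], [-0.002, 0.001, -0.001], [-0.002, 0.001, -0.001], [-0.002, 0.001, -0.001]], hand=[-1, -1, -1, -1, -1, -1, -1, -1])

```text
clock: 35.08
position: [0.636, -0.1538, 0.0345]
ee_rot: [0.003, 0.923, -0.003, 0.384]
contact_force: [0.6, 0.3, -2.4]
width: 0.0476
gripper_force: 82.9
```

apply_moves(xyz=[[-0.007, 0, 0.007], [0, 0, 0]], rot=[[0, 0, 0], [0, 0, 0]], hand=[-1, -1])

```text
clock: 35.33
position: [0.636, -0.1521, 0.0327]
ee_rot: [0.002, 0.923, -0.002, 0.384]
contact_force: [-0.2, -0.1, -1.5]
width: 0.0478
gripper_force: 82.8
```

apply_moves(xyz=[[-0.007, 0, 0.007], [0, 0, 0]], rot=[[0, 0, 0], [0, 0, 0]], hand=[-1, -1])

```text
clock: 35.58
position: [0.6357, -0.1512, 0.0304]
ee_rot: [0.002, 0.923, -0.001, 0.384]
contact_force: [-0.2, 0.3, -1.7]
width: 0.0478
gripper_force: 82.8
```

```bash
python3 st.py
```

```text
35.575 [-0.585  0.395  2.287  2.088  0.461 -1.001] [ 0.6357 -0.1512  0.0304] 
 [[ 0.705 -0.004  0.709]
 [-0.001 -1.    -0.005]
 [ 0.709  0.003 -0.705]] 0.04779504805978015 82.83314480446279 [-0.2  0.3 -1.7]
```

Next I'll creep down to contact.

apply_moves(xyz=[[-0.006, 0, 0.006], [0, 0, 0]], rot=[[0, 0, 0], [0, 0, 0]], hand=[-1, -1])

```text
clock: 35.83
position: [0.6351, -0.1508, 0.0268]
ee_rot: [0.002, 0.924, -0.001, 0.383]
contact_force: [0.2, 0.5, -1.6]
width: 0.0478
gripper_force: 82.8
```

apply_moves(xyz=[[-0.004, 0, 0.004], [0, 0, 0]], rot=[[0, 0, 0], [0, 0, 0]], hand=[-1, -1])

```text
clock: 36.08
position: [0.635, -0.1508, 0.0247]
ee_rot: [0.002, 0.924, -0.001, 0.383]
contact_force: [-0.0, 0.3, -1.5]
width: 0.0476
gripper_force: 82.8
```

apply_moves(xyz=[[-0.003, 0, 0.003], [0, 0, 0]], rot=[[0, 0, 0], [0, 0, 0]], hand=[-1, -1])

```text
clock: 36.33
position: [0.6354, -0.1509, 0.024]
ee_rot: [0.002, 0.924, -0.001, 0.383]
contact_force: [-1.1, -0.0, 1.5]
width: 0.0476
gripper_force: 83.1
```

apply_moves(xyz=[[-0.002, 0, 0.002], [0, 0, 0], [0, 0, 0], [0, 0, 0], [0, 0, 0], [0, 0, 0], [0, 0, 0], [0, 0, 0]], rot=[[0, 0, 0], [0, 0, 0], [0, 0, 0], [0, 0, 0], [0, 0, 0], [0, 0, 0], [0, 0, 0], [0, 0, 0]], hand=[-1, 0.25, 0.3, 0.4, 0.5, 0.6, 0.8, 1])

```text
clock: 37.33
position: [0.6351, -0.1509, 0.0228]
ee_rot: [0.002, 0.924, -0.001, 0.383]
contact_force: [-0.7, 0.1, 0.2]
width: 0.0856
gripper_force: 0.0
```

apply_moves(xyz=[[0, 0, 0], [0, 0, 0], [0, 0, -0.02], [0, 0, -0.05], [0, 0, -0.1], [0, 0, -0.15], [0, 0, -0.15], [0, 0, 0]], rot=[[0, 0, 0], [0, 0, 0], [0, 0, 0], [0, 0, 0], [0, 0, 0], [0, 0, 0], [0, 0, 0], [0, 0, 0]], hand=[1, 1, 1, 1, 1, 1, 1, 1])

```text
clock: 38.33
position: [0.5344, -0.1507, 0.125]
ee_rot: [0.004, 0.923, -0.001, 0.384]
contact_force: [0.2, -0.0, -0.1]
width: 0.0855
gripper_force: 0.0
```

```bash
python3 st.py; python3 - <<'E'
from m import *
a=snap("scene","s3.png");b=snap("side","d3.png")
for im,n in((a,"a"),(b,"b")):
    u,v=proj(im,(.6014,-.15,.129));P=im["pixels"].astype(int)
    x0,y0=int(u)-25,int(v)-20;S=P[y0:y0+50,x0:x0+50]
    m=(S.min(2)>120)&(S.max(2)-S.min(2)<30)
    k,l,st,c=cv2.connectedComponentsWithStats(m.astype(np.uint8))
    print(n,(u,v),[(st[i].tolist(),(c[i]+[x0,y0]).round(1)) for i in range(1,k) if st[i][4]>15])
A=np.zeros((420,800,3),np.uint8)
A[:,:400]=cv2.resize(a["pixels"][150:334,150:325],(400,420));A[:,400:]=cv2.resize(b["pixels"][140:324,180:355],(400,420))
cv2.imwrite("pics/p3.png",A[:,:,::-1])
E
```

```text
38.325 [-0.776  0.078  2.344  1.413  0.521 -0.423] [ 0.5344 -0.1507  0.125 ] 
 [[ 0.704 -0.005  0.71 ]
 [ 0.002 -1.    -0.008]
 [ 0.71   0.007 -0.704]] 0.08549249967919062 0.0 [ 0.2 -0.  -0.1]
a (np.float64(207.5480322160429), np.float64(247.45383634087887)) [([31, 7, 16, 6, 71], array([220.1, 236.5])), ([20, 18, 12, 7, 65], array([207.4, 248. ]))]
b (np.float64(330.3627801582079), np.float64(227.54288017549223)) [([0, 0, 50, 50, 309], array([328.9, 229.6]))]
```

View pics/p3.png

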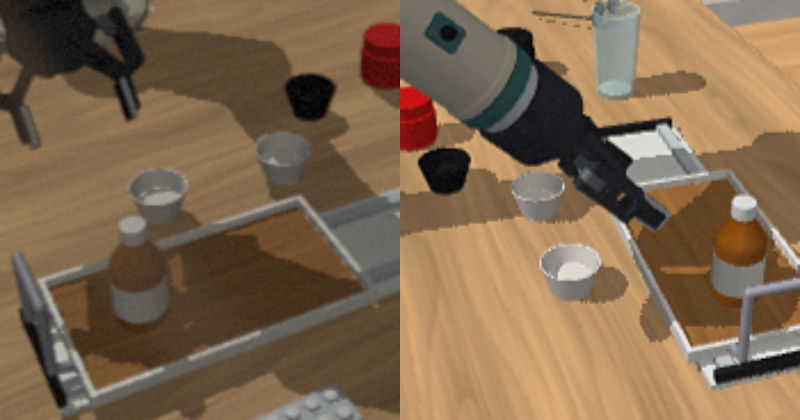

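Both crops show the bottle standing on the tray, with its cap at scene (207,248) as predicted. Next is the jar.

```bash
cat > blob.py <<'E'
from m import *
def blobs(im,p,w=30,thr=110,sat=35,mn=20):
    u,v=proj(im,p);P=im["pixels"].astype(int);x0,y0=int(u)-w,int(v)-w
    S=P[y0:y0+2*w,x0:x0+2*w];m=((S.min(2)>thr)&(S.max(2)-S.min(2)<sat)).astype(np.uint8)
    k,l,st,c=cv2.connectedComponentsWithStats(m)
    return (round(u,1),round(v,1)),[((st[i][:2]+[x0,y0]).tolist(),st[i][2:].tolist(),(c[i]+[x0,y0]).round(1).tolist()) for i in range(1,k) if st[i][4]>mn]
E
python3 - <<'E'
from blob import *
a=snap("scene");b=snap("side")
for z in(.062,): print(blobs(a,(.478,.304,z)));print(blobs(b,(.478,.304,z)))
from up import *
d=upr(25)[:,2];g=np.array((.478,.304,.030))
t=g+.050*d;t0=t-.10*d;print(t,t0)
e=plan((.50,0,.26),upr(10),6);e=plan(t0,upr(25),12,e);plan(t,upr(25),4,e)
E
```

```text
((np.float64(350.8), np.float64(183.9)), [([341, 179], [23, 12, 222], [351.7, 184.5])])
((np.float64(224.2), np.float64(173.5)), [([232, 170], [9, 16, 47], [237.1, 178.2])])
[ 0.51004282  0.31894181 -0.00535534] [0.44595718 0.28905819 0.06535534]
step mm 34.52133695613236 deg 1.7093601129578546
[[0.04, -0.083, -0.069], [0.042, -0.084, -0.067], [0.044, -0.084, -0.065], [0.045, -0.085, -0.063], [0.047, -0.085, -0.061], [0.049, -0.085, -0.06]] rot [0.02, -0.0, -0.02] x 6
step mm 29.38747446898987 deg 1.2500000000000002
[[-0.039, -0.082, 0.038], [-0.038, -0.082, 0.039], [-0.036, -0.082, 0.04], [-0.035, -0.082, 0.041], [-0.034, -0.081, 0.043], [-0.033, -0.081, 0.044], [-0.031, -0.081, 0.045], [-0.03, -0.081, 0.046]] rot [0.015, 0.0, -0.015] x 8
[[-0.029, -0.081, 0.048], [-0.028, -0.08, 0.049], [-0.026, -0.08, 0.05], [-0.025, -0.08, 0.051]] rot [0.015, 0.0, -0.015] x 4
step mm 25.0 deg 0.0
[[0.0, 0.0, 0.083], [0.0, 0.0, 0.083], [0.0, 0.0, 0.083], [0.0, 0.0, 0.083]] rot [0.0, 0.0, 0.0] x 4
```

apply_moves(xyz=[[0.04, -0.083, -0.069], [0.042, -0.084, -0.067], [0.044, -0.084, -0.065], [0.045, -0.085, -0.063], [0.047, -0.085, -0.061], [0.049, -0.085, -0.06], [0, 0, 0]], rot=[[0.02, 0, -0.02], [0.02, 0, -0.02], [0.02, 0, -0.02], [0.02, 0, -0.02], [0.02, 0, -0.02], [0.02, 0, -0.02], [0, 0, 0]], hand=[1, 1, 1, 1, 1, 1, 1])

```text
clock: 39.4
position: [0.5005, 0.0014, 0.2613]
ee_rot: [-0.032, 0.92, 0.082, 0.382]
contact_force: [0.0, 0.0, -0.0]
width: 0.0851
gripper_force: 0.0
```

apply_moves(xyz=[[-0.039, -0.082, 0.038], [-0.038, -0.082, 0.039], [-0.036, -0.082, 0.04], [-0.035, -0.082, 0.041], [-0.034, -0.081, 0.043], [-0.033, -0.081, 0.044], [-0.031, -0.081, 0.045], [0, 0, 0]], rot=[[0.015, 0, -0.015], [0.015, 0, -0.015], [0.015, 0, -0.015], [0.015, 0, -0.015], [0.015, 0, -0.015], [0.015, 0, -0.015], [0.015, 0, -0.015], [0, 0, 0]], hand=[1, 1, 1, 1, 1, 1, 1, 1])

```text
clock: 40.4
position: [0.466, 0.1694, 0.1423]
ee_rot: [-0.062, 0.913, 0.152, 0.374]
contact_force: [-0.0, -0.5, 0.7]
width: 0.0855
gripper_force: 0.0
```

```bash
python3 st.py; python3 - <<'E'
from blob import *
from up import *
a=snap("scene");b=snap("side");w=snap("wrist","w4.png")
print(blobs(a,(.478,.304,.062)));print(blobs(b,(.478,.304,.062)));print(blobs(w,(.478,.304,.062),60))
e=plan((.446,.2891,.0654),upr(25),6)
E
```

```text
40.4 [ 0.042 -0.095  2.43   1.335  0.207  0.033] [0.466  0.1694 0.1423] 
 [[ 0.674  0.324  0.664]
 [ 0.231 -0.946  0.228]
 [ 0.702 -0.    -0.712]] 0.08549437710115289 0.0 [-0.  -0.5  0.7]
((np.float64(350.8), np.float64(183.9)), [([341, 179], [23, 12, 221], [351.7, 184.5])])
((np.float64(224.2), np.float64(173.5)), [([214, 169], [20, 14, 228], [223.7, 175.8]), ([214, 184], [21, 10, 141], [224.0, 189.2])])
((np.float64(144.4), np.float64(221.8)), [([112, 194], [65, 63, 3092], [143.8, 224.3]), ([134, 257], [40, 14, 266], [156.6, 264.5])])
step mm 24.559214042651274 deg 1.032702207503293
[[-0.024, -0.068, 0.038], [-0.024, -0.068, 0.039], [-0.023, -0.068, 0.04], [-0.022, -0.067, 0.041], [-0.021, -0.067, 0.042], [-0.02, -0.067, 0.043]] rot [0.013, 0.0, -0.012] x 6
```

The jar is where expected in all three views, but the wrist is close to straight (q5 = 0.2). I'll approach from a more sideways direction instead.

```bash
python3 - <<'E'
from blob import *
from up import *
Rt=upr(75);d=Rt[:,2];g=np.array((.479,.303,.030))
t=g+.050*d;t0=t-.11*d;print(t,t0,d)
e=plan(t0+[0,0,.03],Rt,10);e=plan(t,Rt,5,e)
E
```

```text
[ 0.48815064  0.33715064 -0.00535534] [0.46801924 0.26201924 0.07242641] [ 0.1830127   0.6830127  -0.70710678]
step mm 10.381220226207086 deg 5.6193251145237335
[[-0.003, -0.03, 0.017], [-0.001, -0.029, 0.019], [0.001, -0.027, 0.021], [0.003, -0.026, 0.023], [0.004, -0.024, 0.025], [0.006, -0.022, 0.026], [0.007, -0.019, 0.028], [0.009, -0.017, 0.029]] rot [0.066, 0.0, -0.066] x 8
[[0.01, -0.014, 0.03], [0.011, -0.011, 0.031]] rot [0.066, 0.0, -0.066] x 2
step mm 26.583381843423314 deg 0.0
[[-0.014, -0.0, 0.087], [-0.014, -0.0, 0.087], [-0.014, -0.0, 0.087], [-0.014, -0.0, 0.087], [-0.014, -0.0, 0.087]] rot [0.0, 0.0, 0.0] x 5
```

apply_moves(xyz=[[-0.003, -0.03, 0.017], [-0.001, -0.029, 0.019], [0.001, -0.027, 0.021], [0.003, -0.026, 0.023], [0.004, -0.024, 0.025], [0.006, -0.022, 0.026], [0.007, -0.019, 0.028], [0.009, -0.017, 0.029]], rot=[[0.066, 0, -0.066], [0.066, 0, -0.066], [0.066, 0, -0.066], [0.066, 0, -0.066], [0.066, 0, -0.066], [0.066, 0, -0.066], [0.066, 0, -0.066], [0.066, 0, -0.066]], hand=[1, 1, 1, 1, 1, 1, 1, 1])

```text
clock: 41.55
position: [0.4686, 0.2423, 0.1117]
ee_rot: [-0.2, 0.785, 0.488, 0.325]
contact_force: [0.7, -0.3, 0.5]
width: 0.0855
gripper_force: 0.0
```

apply_moves(xyz=[[0.01, -0.014, 0.03], [0.011, -0.011, 0.031], [0, 0, 0]], rot=[[0.066, 0, -0.066], [0.066, 0, -0.066], [0, 0, 0]], hand=[1, 1, 1])

```text
clock: 41.92
position: [0.4699, 0.2612, 0.103]
ee_rot: [-0.23, 0.735, 0.561, 0.304]
contact_force: [-0.2, -0.6, 0.2]
width: 0.0856
gripper_force: 0.0
```

```bash
python3 st.py; python3 - <<'E'
from up import *
Rt=upr(75);t=np.array([.4882,.3372,-.0054])
e=plan(t-.1*Rt[:,2],Rt,2);plan(t,Rt,5,e)
E
```

```text
41.925 [-0.206  0.255  2.174  1.022  0.969 -0.662] [0.4699 0.2612 0.103 ] 
 [[ 0.185  0.965  0.188]
 [ 0.685 -0.264  0.679]
 [ 0.705  0.003 -0.71 ]] 0.08563556591535863 0.0 [-0.2 -0.6  0.2]
step mm 19.234857730147095 deg 0.19495632251296816
[[-0.036, -0.004, 0.053], [-0.036, -0.003, 0.053]] rot [0.003, 0.002, -0.001] x 2
step mm 20.0 deg 0.0
[[0.0, 0.0, 0.067], [0.0, 0.0, 0.067], [0.0, 0.0, 0.067], [0.0, 0.0, 0.067], [0.0, 0.0, 0.067]] rot [0.0, 0.0, 0.0] x 5
```

apply_moves(xyz=[[-0.036, -0.004, 0.053], [-0.036, -0.003, 0.053], [0, 0, 0.067], [0, 0, 0.067], [0, 0, 0.067], [0, 0, 0.067], [0, 0, 0.067], [0, 0, 0]], rot=[[0, 0, 0], [0, 0, 0], [0, 0, 0], [0, 0, 0], [0, 0, 0], [0, 0, 0], [0, 0, 0], [0, 0, 0]], hand=[1, 1, 1, 1, 1, 1, 1, 1])

```text
clock: 42.92
position: [0.4854, 0.3385, -0.0063]
ee_rot: [-0.232, 0.734, 0.562, 0.303]
contact_force: [0.0, -0.3, -0.1]
width: 0.0855
gripper_force: 0.0
```

apply_moves(xyz=[[0, 0, 0], [0, 0, 0], [0, 0, 0], [0, 0, 0], [0, 0, 0], [0, 0, 0]], rot=[[0, 0, 0], [0, 0, 0], [0, 0, 0], [0, 0, 0], [0, 0, 0], [0, 0, 0]], hand=[-1, -1, -1, -1, -1, -1], force=90)

```text
clock: 43.68
position: [0.4866, 0.3385, -0.0045]
ee_rot: [-0.231, 0.734, 0.562, 0.305]
contact_force: [-1.3, -4.1, 6.8]
width: 0.0612
gripper_force: 97.4
```

```bash
python3 st.py; python3 - <<'E'
from blob import *
b=snap("side");print(blobs(b,(.478,.304,.062)))
E
```

```text
43.675 [-0.011  0.496  2.239  1.405  0.766 -0.991] [ 0.4866  0.3385 -0.0045] 
 [[ 0.184  0.965  0.187]
 [ 0.683 -0.262  0.681]
 [ 0.707  0.003 -0.708]] 0.061249556743859714 97.40865111351013 [-1.3 -4.1  6.8]
((np.float64(224.2), np.float64(173.5)), [([194, 143], [8, 7, 40], [197.6, 145.4]), ([221, 184], [14, 10, 81], [228.1, 189.0])])
```

apply_moves(xyz=[[0.04, 0, -0.04], [0.1, 0, -0.1], [0.1, 0, -0.1], [0.1, 0, -0.1], [0.1, 0, -0.1], [0.1, 0, -0.1], [0.1, 0, -0.1], [0, 0, 0]], rot=[[0, 0, 0], [0, 0, 0], [0, 0, 0], [0, 0, 0], [0, 0, 0], [0, 0, 0], [0, 0, 0], [0, 0, 0]], hand=[-1, -1, -1, -1, -1, -1, -1, -1])

```text
clock: 44.72
position: [0.4872, 0.339, 0.2694]
ee_rot: [-0.229, 0.733, 0.563, 0.306]
contact_force: [-0.1, -0.1, -0.8]
width: 0.0614
gripper_force: 97.7
```

```bash
python3 st.py; python3 - <<'E'
from up import *
e=plan((.60,.20,.395),upr(30),8)
print("flip");e=rplan((.62,.207,.48),np.array([1,0,1])*180/2**.5,24,e)
E
```

```text
44.725 [-0.009  0.065  1.884  0.858  1.122 -0.111] [0.4872 0.339  0.2694] 
 [[ 0.179  0.965  0.192]
 [ 0.685 -0.262  0.68 ]
 [ 0.707  0.009 -0.708]] 0.06136054323509582 97.74765372276306 [-0.1 -0.1 -0.8]
step mm 27.33486144843954 deg 5.601854431863951
[[0.006, 0.061, -0.067], [0.01, 0.065, -0.063], [0.015, 0.068, -0.059], [0.02, 0.071, -0.054], [0.025, 0.073, -0.049], [0.03, 0.074, -0.044], [0.035, 0.075, -0.039], [0.04, 0.075, -0.034]] rot [-0.065, -0.0, 0.067] x 8
flip
mm 3.650057077179295 rot [0.088, 0.0, 0.088]
[[0.01, 0.001, -0.006], [0.01, -0.001, -0.006], [0.01, -0.003, -0.006], [0.01, -0.004, -0.006], [0.009, -0.005, -0.005], [0.009, -0.007, -0.005], [0.008, -0.008, -0.004], [0.007, -0.009, -0.003]]
[[0.007, -0.01, -0.002], [0.006, -0.011, -0.002], [0.005, -0.011, -0.0], [0.004, -0.012, 0.001], [0.002, -0.012, 0.002], [0.001, -0.012, 0.003], [0.0, -0.012, 0.004], [-0.001, -0.011, 0.005]]
[[-0.002, -0.01, 0.006], [-0.003, -0.01, 0.007], [-0.004, -0.009, 0.008], [-0.004, -0.008, 0.008], [-0.005, -0.006, 0.009], [-0.006, -0.005, 0.01], [-0.006, -0.004, 0.01], [-0.006, -0.002, 0.01]]
```

apply_moves(xyz=[[0.006, 0.061, -0.067], [0.01, 0.065, -0.063], [0.015, 0.068, -0.059], [0.02, 0.071, -0.054], [0.025, 0.073, -0.049], [0.03, 0.074, -0.044], [0.035, 0.075, -0.039], [0.04, 0.075, -0.034]], rot=[[-0.065, 0, 0.067], [-0.065, 0, 0.067], [-0.065, 0, 0.067], [-0.065, 0, 0.067], [-0.065, 0, 0.067], [-0.065, 0, 0.067], [-0.065, 0, 0.067], [-0.065, 0, 0.067]], hand=[-1, -1, -1, -1, -1, -1, -1, -1])

```text
clock: 45.72
position: [0.5989, 0.199, 0.3879]
ee_rot: [-0.102, 0.895, 0.237, 0.364]
contact_force: [-0.1, 0.2, -2.0]
width: 0.0616
gripper_force: 97.7
```

apply_moves(xyz=[[0.01, 0.001, -0.006], [0.01, -0.001, -0.006], [0.01, -0.003, -0.006], [0.01, -0.004, -0.006], [0.009, -0.005, -0.005], [0.009, -0.007, -0.005], [0.008, -0.008, -0.004], [0.007, -0.009, -0.003]], rot=[[0.088, 0, 0.088], [0.088, 0, 0.088], [0.088, 0, 0.088], [0.088, 0, 0.088], [0.088, 0, 0.088], [0.088, 0, 0.088], [0.088, 0, 0.088], [0.088, 0, 0.088]], hand=[-1, -1, -1, -1, -1, -1, -1, -1])

```text
clock: 46.72
position: [0.6063, 0.2018, 0.4161]
ee_rot: [-0.533, 0.823, 0.019, 0.196]
contact_force: [0.6, 0.5, -1.7]
width: 0.0612
gripper_force: 97.9
```

apply_moves(xyz=[[0.007, -0.01, -0.002], [0.006, -0.011, -0.002], [0.005, -0.011, 0], [0.004, -0.012, 0.001], [0.002, -0.012, 0.002], [0.001, -0.012, 0.003], [0, -0.012, 0.004], [-0.001, -0.011, 0.005]], rot=[[0.088, 0, 0.088], [0.088, 0, 0.088], [0.088, 0, 0.088], [0.088, 0, 0.088], [0.088, 0, 0.088], [0.088, 0, 0.088], [0.088, 0, 0.088], [0.088, 0, 0.088]], hand=[-1, -1, -1, -1, -1, -1, -1, -1])

```text
clock: 47.72
position: [0.6141, 0.2051, 0.4452]
ee_rot: [0.821, -0.532, 0.205, 0.025]
contact_force: [-0.7, -0.7, -1.4]
width: 0.0608
gripper_force: 98.0
```

apply_moves(xyz=[[-0.002, -0.01, 0.006], [-0.003, -0.01, 0.007], [-0.004, -0.009, 0.008], [-0.004, -0.008, 0.008], [-0.005, -0.006, 0.009], [-0.006, -0.005, 0.01], [-0.006, -0.004, 0.01], [-0.006, -0.002, 0.01]], rot=[[0.088, 0, 0.088], [0.088, 0, 0.088], [0.088, 0, 0.088], [0.088, 0, 0.088], [0.088, 0, 0.088], [0.088, 0, 0.088], [0.088, 0, 0.088], [0.088, 0, 0.088]], hand=[-1, -1, -1, -1, -1, -1, -1, -1])

```text
clock: 48.72
position: [0.6214, 0.2076, 0.4732]
ee_rot: [0.891, -0.1, 0.374, 0.238]
contact_force: [0.2, 0.9, -2.0]
width: 0.0614
gripper_force: 98.1
```

```bash
python3 st.py; python3 - <<'E'
from up import *
M=R.from_rotvec(np.pi*np.array([np.cos(np.pi/6),.5,0])).as_matrix()
e=plan((.62,.207,.48),M@upr(30),2)
Rm=q2R(status.get_state()["ee_rot"]);print((Rm[:,0]-Rm[:,2])/2**.5)
E
```

```text
48.725 [-0.014  0.706  2.379  2.631  2.297  1.609] [0.6214 0.2076 0.4732] 
 [[ 0.606 -0.5    0.619]
 [ 0.35   0.866  0.357]
 [-0.714  0.     0.7  ]] 0.061366382253169906 98.05096507072449 [ 0.2  0.9 -2. ]
step mm 3.45597300517797 deg 0.29436961223097197
[[-0.01, 0.0, 0.006], [-0.01, 0.0, 0.006]] rot [-0.0, -0.005, 0.0] x 2
[-0.00890509 -0.00511688 -0.99994726]
```

apply_moves(xyz=[[0, 0, 0], [0, 0, 0], [0, 0, 0], [0, 0, 0], [0, 0, 0], [0, 0, 0], [0, 0, 0], [0, 0, 0]], rot=[[0, -0.01, 0], [0, 0, 0], [0, 0, 0], [0, 0, 0], [0, 0, 0], [0, 0, 0], [0, 0, 0], [0, 0, 0]], hand=[-1, -1, -1, -1, -1, -1, -1, -1])

```text
clock: 49.72
position: [0.6202, 0.2081, 0.4754]
ee_rot: [0.894, -0.101, 0.366, 0.239]
contact_force: [-0.2, -0.3, -0.5]
width: 0.0612
gripper_force: 98.0
```

apply_moves(xyz=[[0, 0, 0], [0, 0, 0], [0, 0, 0]], rot=[[0, 0, 0], [0, 0, 0], [0, 0, 0]], hand=[-1, -1, -1])

```text
clock: 50.1
position: [0.6202, 0.2081, 0.4754]
ee_rot: [0.894, -0.101, 0.366, 0.239]
contact_force: [-0.7, -0.5, -2.0]
width: 0.0613
gripper_force: 98.0
```

```bash
python3 st.py; python3 - <<'E'
from up import *
e=rplan((.63,.12,.32),-np.array([1,0,1])*180/2**.5,24)
E
```

```text
50.1 [-0.011  0.711  2.371  2.629  2.31   1.604] [0.6202 0.2081 0.4754] 
 [[ 0.617 -0.501  0.607]
 [ 0.353  0.865  0.356]
 [-0.703 -0.006  0.711]] 0.061313714936129395 98.03086996078491 [-0.7 -0.5 -2. ]
mm 7.454508711775356 rot [-0.088, 0.0, -0.088]
[[0.012, -0.011, -0.019], [0.013, -0.008, -0.02], [0.013, -0.005, -0.02], [0.014, -0.002, -0.021], [0.014, 0.001, -0.021], [0.013, 0.004, -0.021], [0.013, 0.007, -0.02], [0.012, 0.01, -0.019]]
[[0.011, 0.013, -0.018], [0.01, 0.016, -0.017], [0.008, 0.018, -0.015], [0.006, 0.02, -0.013], [0.004, 0.022, -0.011], [0.002, 0.023, -0.009], [0.0, 0.024, -0.007], [-0.002, 0.024, -0.005]]
[[-0.004, 0.024, -0.003], [-0.007, 0.024, -0.001], [-0.009, 0.023, 0.002], [-0.011, 0.022, 0.004], [-0.013, 0.02, 0.006], [-0.015, 0.019, 0.008], [-0.016, 0.016, 0.009], [-0.018, 0.014, 0.011]]
```

apply_moves(xyz=[[0.012, -0.011, -0.019], [0.013, -0.008, -0.02], [0.013, -0.005, -0.02], [0.014, -0.002, -0.021], [0.014, 0.001, -0.021], [0.013, 0.004, -0.021], [0.013, 0.007, -0.02], [0.012, 0.01, -0.019]], rot=[[-0.088, 0, -0.088], [-0.088, 0, -0.088], [-0.088, 0, -0.088], [-0.088, 0, -0.088], [-0.088, 0, -0.088], [-0.088, 0, -0.088], [-0.088, 0, -0.088], [-0.088, 0, -0.088]], hand=[-1, -1, -1, -1, -1, -1, -1, -1])

```text
clock: 51.1
position: [0.6236, 0.1782, 0.4226]
ee_rot: [0.822, -0.533, 0.198, 0.021]
contact_force: [0.1, 0.4, -1.7]
width: 0.0612
gripper_force: 98.0
```

apply_moves(xyz=[[0.011, 0.013, -0.018], [0.01, 0.016, -0.017], [0.008, 0.018, -0.015], [0.006, 0.02, -0.013], [0.004, 0.022, -0.011], [0.002, 0.023, -0.009], [0, 0.024, -0.007], [-0.002, 0.024, -0.005]], rot=[[-0.088, 0, -0.088], [-0.088, 0, -0.088], [-0.088, 0, -0.088], [-0.088, 0, -0.088], [-0.088, 0, -0.088], [-0.088, 0, -0.088], [-0.088, 0, -0.088], [-0.088, 0, -0.088]], hand=[-1, -1, -1, -1, -1, -1, -1, -1])

```text
clock: 52.1
position: [0.6261, 0.1497, 0.3703]
ee_rot: [-0.533, 0.822, 0.024, 0.202]
contact_force: [0.2, 0.7, -1.9]
width: 0.0613
gripper_force: 97.9
```

apply_moves(xyz=[[-0.004, 0.024, -0.003], [-0.007, 0.024, -0.001], [-0.009, 0.023, 0.002], [-0.011, 0.022, 0.004], [-0.013, 0.02, 0.006], [-0.015, 0.019, 0.008], [-0.016, 0.016, 0.009], [-0.018, 0.014, 0.011]], rot=[[-0.088, 0, -0.088], [-0.088, 0, -0.088], [-0.088, 0, -0.088], [-0.088, 0, -0.088], [-0.088, 0, -0.088], [-0.088, 0, -0.088], [-0.088, 0, -0.088], [-0.088, 0, -0.088]], hand=[-1, -1, -1, -1, -1, -1, -1, -1])

```text
clock: 53.1
position: [0.6284, 0.1216, 0.318]
ee_rot: [-0.102, 0.892, 0.239, 0.371]
contact_force: [-0.2, 0.7, -1.3]
width: 0.0613
gripper_force: 97.9
```

```bash
python3 st.py; python3 - <<'E'
from up import *
e=plan((.6373,.023,.12),upr(40),8);plan((.6373,.023,.022),upr(40),4,e)
E
```

```text
53.1 [-0.242 -0.024  1.851  0.731  0.836  0.435] [0.6284 0.1216 0.318 ] 
 [[ 0.611  0.502  0.612]
 [ 0.351 -0.865  0.359]
 [ 0.71  -0.005 -0.705]] 0.061325128068932706 97.85429120063782 [-0.2  0.7 -1.3]
step mm 27.664131967260154 deg 1.2324975136898102
[[-0.071, 0.038, 0.046], [-0.071, 0.037, 0.045], [-0.072, 0.037, 0.045], [-0.072, 0.036, 0.044], [-0.073, 0.036, 0.044], [-0.073, 0.035, 0.043], [-0.074, 0.035, 0.043], [-0.074, 0.034, 0.042]] rot [0.014, -0.0, -0.015] x 8
step mm 24.5 deg 0.0
[[-0.058, 0.0, 0.058], [-0.058, 0.0, 0.058], [-0.058, 0.0, 0.058], [-0.058, 0.0, 0.058]] rot [0.0, 0.0, 0.0] x 4
```

apply_moves(xyz=[[-0.071, 0.038, 0.046], [-0.071, 0.037, 0.045], [-0.072, 0.037, 0.045], [-0.072, 0.036, 0.044], [-0.073, 0.036, 0.044], [-0.073, 0.035, 0.043], [-0.074, 0.035, 0.043], [-0.074, 0.034, 0.042]], rot=[[0.014, 0, -0.015], [0.014, 0, -0.015], [0.014, 0, -0.015], [0.014, 0, -0.015], [0.014, 0, -0.015], [0.014, 0, -0.015], [0.014, 0, -0.015], [0.014, 0, -0.015]], hand=[-1, -1, -1, -1, -1, -1, -1, -1])

```text
clock: 54.1
position: [0.6381, 0.0243, 0.1193]
ee_rot: [-0.133, 0.867, 0.315, 0.362]
contact_force: [-0.1, -0.1, -1.1]
width: 0.0611
gripper_force: 98.0
```

apply_moves(xyz=[[-0.058, 0, 0.058], [-0.058, 0, 0.058], [-0.058, 0, 0.058], [-0.05, 0, 0.05], [0, 0, 0]], rot=[[0, 0, 0], [0, 0, 0], [0, 0, 0], [0, 0, 0], [0, 0, 0]], hand=[-1, -1, -1, -1, -1])

```text
clock: 54.72
position: [0.638, 0.0254, 0.0237]
ee_rot: [-0.134, 0.868, 0.314, 0.361]
contact_force: [0.2, -0.1, -0.5]
width: 0.0607
gripper_force: 98.0
```

```bash
python3 st.py; python3 - <<'E'
from up import *
plan((.6373,.023,.017),upr(40),2)
E
```

```text
54.725 [-0.517  0.464  2.145  1.355  0.752 -0.79 ] [0.638  0.0254 0.0237] 
 [[ 0.542  0.642  0.542]
 [ 0.449 -0.767  0.459]
 [ 0.71  -0.005 -0.704]] 0.06072465903790455 97.98500776290894 [ 0.2 -0.1 -0.5]
step mm 3.577626845678316 deg 0.2113309989405141
[[-0.01, 0.002, 0.005], [-0.01, 0.002, 0.005]] rot [-0.001, -0.002, -0.002] x 2
```

apply_moves(xyz=[[-0.01, 0.002, 0.006], [-0.008, 0, 0.006], [0, 0, 0]], rot=[[0, 0, 0], [0, 0, 0], [0, 0, 0]], hand=[-1, -1, -1])

```text
clock: 55.1
position: [0.639, 0.0233, 0.0195]
ee_rot: [-0.132, 0.867, 0.315, 0.363]
contact_force: [0.1, 0.1, -1.0]
width: 0.0612
gripper_force: 98.0
```

apply_moves(xyz=[[-0.004, 0, 0.004], [0, 0, 0]], rot=[[0, 0, 0], [0, 0, 0]], hand=[-1, -1])

```text
clock: 55.35
position: [0.6388, 0.0234, 0.0174]
ee_rot: [-0.132, 0.867, 0.315, 0.362]
contact_force: [1.0, 0.5, -1.4]
width: 0.0616
gripper_force: 98.0
```

apply_moves(xyz=[[-0.003, 0, 0.003], [0, 0, 0]], rot=[[0, 0, 0], [0, 0, 0]], hand=[-1, -1])

```text
clock: 55.6
position: [0.6388, 0.0234, 0.0159]
ee_rot: [-0.132, 0.867, 0.315, 0.362]
contact_force: [-0.2, -0.3, -0.9]
width: 0.0614
gripper_force: 98.0
```

apply_moves(xyz=[[-0.003, 0, 0.003], [0, 0, 0]], rot=[[0, 0, 0], [0, 0, 0]], hand=[-1, -1])

```text
clock: 55.85
position: [0.639, 0.0235, 0.015]
ee_rot: [-0.132, 0.867, 0.315, 0.363]
contact_force: [-0.6, -0.5, -0.0]
width: 0.0613
gripper_force: 98.0
```

apply_moves(xyz=[[-0.002, 0, 0.002], [0, 0, 0]], rot=[[0, 0, 0], [0, 0, 0]], hand=[-1, -1])

```text
clock: 56.1
position: [0.6391, 0.0236, 0.0149]
ee_rot: [-0.132, 0.867, 0.315, 0.363]
contact_force: [-1.5, 0.3, 5.1]
width: 0.0611
gripper_force: 99.2
```

apply_moves(xyz=[[0, 0, 0], [0, 0, 0], [0, 0, 0], [0, 0, 0], [0, 0, 0], [0, 0, 0], [0, 0, 0], [0, 0, 0]], rot=[[0, 0, 0], [0, 0, 0], [0, 0, 0], [0, 0, 0], [0, 0, 0], [0, 0, 0], [0, 0, 0], [0, 0, 0]], hand=[0.55, 0.6, 0.7, 0.8, 0.9, 1, 1, 1])

```text
clock: 57.1
position: [0.6388, 0.0234, 0.0139]
ee_rot: [-0.132, 0.867, 0.315, 0.362]
contact_force: [-0.5, -0.9, 0.3]
width: 0.0855
gripper_force: 0.0
```

apply_moves(xyz=[[0, 0, -0.02], [0, 0, -0.05], [0, 0, -0.1], [0, 0, -0.15], [0, 0, -0.15], [0, 0, -0.15], [0.1, 0, -0.1], [0.1, 0, -0.1]], rot=[[0, 0, 0], [0, 0, 0], [0, 0, 0], [0, 0, 0], [0, 0, 0], [0, 0, 0], [0, 0, 0], [0, 0, 0]], hand=[1, 1, 1, 1, 1, 1, 1, 1])

```text
clock: 58.1
position: [0.5362, -0.0626, 0.2308]
ee_rot: [-0.132, 0.868, 0.314, 0.362]
contact_force: [0.7, 1.2, -0.7]
width: 0.0853
gripper_force: 0.0
```

apply_moves(xyz=[[0.06, 0, -0.06], [0, 0, 0]], rot=[[0, 0, 0], [0, 0, 0]], hand=[1, 1])

```text
clock: 58.35
position: [0.5373, -0.0629, 0.2568]
ee_rot: [-0.13, 0.867, 0.315, 0.363]
contact_force: [-0.2, -0.4, -0.5]
width: 0.0855
gripper_force: 0.0
```

```bash
python3 st.py; python3 - <<'E'
from blob import *
a=snap("scene","s5.png");b=snap("side","d5.png")
for n,p,w in(("jar",(.610,0,.081),28),("bot",(.6014,-.15,.129),18),("cupA",(.457,-.068,.034),22),("cupB",(.463,.078,.034),22)):
    print(n,"sc",blobs(a,p,w));print("   sd",blobs(b,p,w))
E
```

```text
58.35 [-0.832  0.055  1.934  0.847  1.25  -0.283] [ 0.5373 -0.0629  0.2568] 
 [[ 0.537  0.641  0.548]
 [ 0.453 -0.767  0.454]
 [ 0.712  0.004 -0.703]] 0.08546876758147247 0.0 [-0.2 -0.4 -0.5]
jar sc ((np.float64(275.9), np.float64(243.9)), [([247, 240], [21, 8, 41], [256.8, 243.6]), ([292, 249], [11, 16, 45], [297.4, 256.4])])
   sd ((np.float64(305.1), np.float64(211.0)), [([277, 194], [56, 43, 1195], [299.7, 214.8])])
bot sc ((np.float64(207.5), np.float64(247.5)), [([211, 231], [14, 9, 80], [218.6, 236.0])])
   sd ((np.float64(330.4), np.float64(227.5)), [([312, 209], [36, 36, 257], [326.7, 225.2]), ([312, 224], [6, 11, 45], [314.4, 228.9])])
cupA sc ((np.float64(218.8), np.float64(231.7)), [([211, 227], [21, 13, 112], [221.3, 235.2]), ([228, 249], [12, 4, 23], [234.3, 250.8])])
   sd ((np.float64(254.8), np.float64(254.4)), [([233, 232], [8, 5, 28], [236.5, 233.5]), ([271, 232], [5, 9, 25], [273.8, 234.8]), ([241, 247], [27, 25, 415], [253.3, 256.6])])
cupB sc ((np.float64(273.5), np.float64(214.8)), [])
   sd ((np.float64(240.1), np.float64(221.2)), [([229, 215], [23, 22, 289], [238.7, 223.4])])
```

```bash
python3 - <<'E'
from up import *
plan((.46,-.0,.33),down(0),8)
E
```

```text
step mm 15.509148119404573 deg 8.321362096766752
[[0.017, -0.04, -0.028], [0.019, -0.04, -0.028], [0.02, -0.039, -0.028], [0.021, -0.038, -0.028], [0.023, -0.037, -0.028], [0.024, -0.036, -0.029], [0.025, -0.034, -0.03], [0.025, -0.033, -0.031]] rot [0.041, -0.088, -0.099] x 8
```

apply_moves(xyz=[[0.017, -0.04, -0.028], [0.019, -0.04, -0.028], [0.02, -0.039, -0.028], [0.021, -0.038, -0.028], [0.023, -0.037, -0.028], [0.024, -0.036, -0.029], [0.025, -0.034, -0.03], [0.025, -0.033, -0.031]], rot=[[0.041, -0.088, -0.099], [0.041, -0.088, -0.099], [0.041, -0.088, -0.099], [0.041, -0.088, -0.099], [0.041, -0.088, -0.099], [0.041, -0.088, -0.099], [0.041, -0.088, -0.099], [0.041, -0.088, -0.099]], hand=[1, 1, 1, 1, 1, 1, 1, 1])

```text
clock: 59.45
position: [0.4596, 0.0001, 0.3294]
ee_rot: [-0.001, 0.705, 0.709, -0.001]
contact_force: [0.6, -0.5, -0.5]
width: 0.0856
gripper_force: 0.0
```

apply_moves(xyz=[[0, 0, 0], [0, 0, 0]], rot=[[0, 0, 0], [0, 0, 0]], hand=[1, 1])

```text
clock: 59.7
position: [0.4599, -0.0002, 0.3294]
ee_rot: [-0.001, 0.707, 0.707, 0.001]
contact_force: [-0.5, -0.6, -0.6]
width: 0.0857
gripper_force: 0.0
```

```bash
python3 st.py; python3 - <<'E'
from blob import *
w=snap("wrist");a=snap("scene");b=snap("side")
for n,p in(("A",(.457,-.0675,.036)),("B",(.463,.078,.036)),("bot",(.6014,-.15,.129)),("jar",(.61,0,.081))): print(n,proj(w,p),proj(a,p),proj(b,p))
c=np.zeros((600,800,3),np.uint8);c[:420,:560]=w["pixels"]
c[420:,:400]=cv2.resize(a["pixels"][200:320,140:340],(400,240))[:180];c[420:,400:]=cv2.resize(b["pixels"][170:310,210:390],(400,311))[40:220]
cv2.imwrite("pics/v6.png",c[:,:,::-1])
for n,p in(("A",(.457,-.0675,.036)),("B",(.463,.078,.036))): print(blobs(w,p,50),blobs(b,p,24))
E
```

```text
59.7 [-0.154  0.049  1.461  0.002  1.632 -0.155] [ 4.599e-01 -2.000e-04  3.294e-01] 
 [[-0.001  1.    -0.   ]
 [ 1.     0.001  0.002]
 [ 0.002 -0.    -1.   ]] 0.08568389478530831 0.0 [-0.5 -0.6 -0.6]
A (np.float64(276.7402165970697), np.float64(208.23569903557626)) (np.float64(218.96258602835263), np.float64(230.987110514888)) (np.float64(254.68635039369246), np.float64(253.557162741985))
B (np.float64(280.8401371833453), np.float64(111.4880960888882)) (np.float64(273.49318674196064), np.float64(214.18635616298013)) (np.float64(240.0979822772752), np.float64(220.51043656602792))
bot (np.float64(381.2218816131882), np.float64(285.6412547325986)) (np.float64(207.5480322160429), np.float64(247.45383634087887)) (np.float64(330.3627801582079), np.float64(227.54288017549223))
jar (np.float64(387.6433194111952), np.float64(171.19385691022381)) (np.float64(275.88569040055467), np.float64(243.94144170252605)) (np.float64(305.1468030082038), np.float64(211.02844333222666))
((np.float64(276.7), np.float64(208.2)), [([315, 158], [11, 100, 427], [321.0, 211.9]), ([258, 190], [39, 37, 949], [278.7, 207.0])]) ((np.float64(254.7), np.float64(253.6)), [([232, 229], [7, 8, 38], [235.1, 231.8]), ([270, 229], [8, 16, 56], [274.2, 235.0]), ([241, 247], [27, 25, 397], [253.4, 256.2])])
((np.float64(280.8), np.float64(111.5)), [([260, 90], [43, 45, 1252], [283.3, 112.2]), ([324, 126], [6, 35, 151], [327.1, 144.7])]) ((np.float64(240.1), np.float64(220.5)), [([258, 201], [6, 9, 27], [261.5, 204.4]), ([229, 215], [23, 22, 296], [239.1, 222.7])])
```

View pics/v6.png

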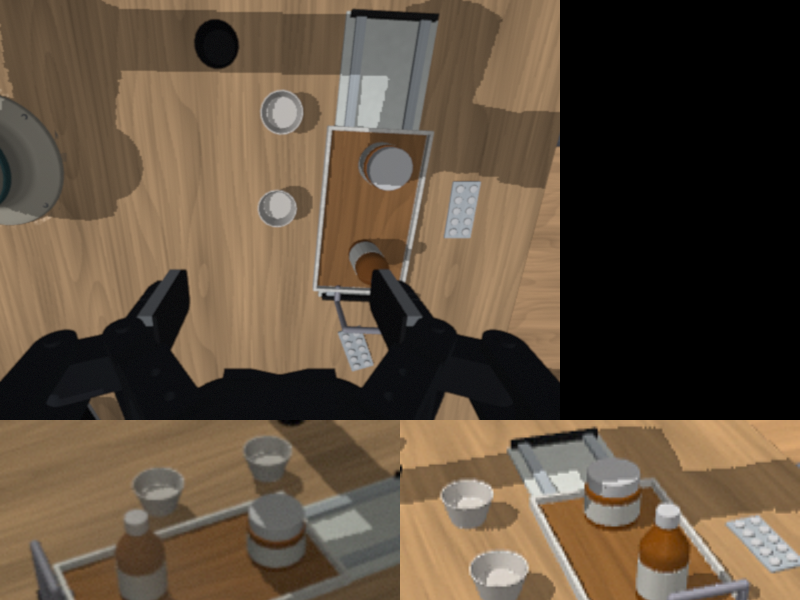

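The wrist view shows the jar standing on the tray at (389,167) and the bottle at (368,265). Cups A and B are at (278,208) and (282,112), and nothing else has moved. Now cup A.

```bash
python3 - <<'E'
from up import *
w=snap("wrist");print(onz(w,278,208.2,.036),onz(w,282,112,.036),onz(w,389,167,.081))
plan((.459,-.067,.1),down(0),6)
E
```

```text
[ 0.45929969 -0.06859931  0.036     ] [0.46525334 0.07635903 0.036     ] [0.61195234 0.0044478  0.081     ]
step mm 39.93011581358165 deg 0.02520736129508732
[[-0.037, -0.001, 0.128], [-0.037, -0.001, 0.128], [-0.037, -0.001, 0.128], [-0.037, -0.001, 0.128], [-0.037, -0.001, 0.128], [-0.037, -0.001, 0.128]] rot [0.0, -0.0, -0.0] x 6
```

apply_moves(xyz=[[-0.037, -0.001, 0.128], [-0.037, -0.001, 0.128], [-0.037, -0.001, 0.128], [-0.037, -0.001, 0.128], [-0.037, -0.001, 0.128], [-0.037, -0.001, 0.128], [0, 0, 0.1], [0, 0, 0.1]], rot=[[0, 0, 0], [0, 0, 0], [0, 0, 0], [0, 0, 0], [0, 0, 0], [0, 0, 0], [0, 0, 0], [0, 0, 0]], hand=[1, 1, 1, 1, 1, 1, 1, 1])

```text
clock: 60.9
position: [0.4591, -0.0673, 0.0394]
ee_rot: [0.0, 0.708, 0.707, 0.002]
contact_force: [0.4, 0.1, -0.8]
width: 0.0853
gripper_force: 0.0
```

apply_moves(xyz=[[0, 0, 0.1], [0, 0, 0.075], [0, 0, 0], [0, 0, 0], [0, 0, 0], [0, 0, 0], [0, 0, 0], [0, 0, 0]], rot=[[0, 0, 0], [0, 0, 0], [0, 0, 0], [0, 0, 0], [0, 0, 0], [0, 0, 0], [0, 0, 0], [0, 0, 0]], hand=[1, 1, 1, -1, -1, -1, -1, -1], force=30)

```text
clock: 61.9
position: [0.4602, -0.0667, -0.0102]
ee_rot: [0.002, 0.707, 0.708, 0.002]
contact_force: [-1.8, -0.7, 6.6]
width: 0.0589
gripper_force: 30.7
```

```bash
python3 st.py
```

```text
61.9 [-2.950e-01  3.290e-01  2.029e+00  2.000e-03  7.780e-01 -2.990e-01] [ 0.4602 -0.0667 -0.0102] 
 [[-0.002  1.     0.005]
 [ 1.     0.002  0.   ]
 [ 0.     0.005 -1.   ]] 0.05893945255055741 30.659911539405584 [-1.8 -0.7  6.6]
```

apply_moves(xyz=[[0, 0, -0.04], [0, 0, -0.12], [0, 0, -0.14], [0, 0, -0.14], [0, 0, -0.1], [0, 0.08, 0], [0, 0.12, 0], [0, 0.12, 0]], rot=[[0, 0, 0], [0, 0, 0], [0, 0, 0], [0, 0, 0], [0, 0, 0], [0, 0, 0], [0, 0, 0], [0, 0, 0]], hand=[-1, -1, -1, -1, -1, -1, -1, -1])

```text
clock: 62.9
position: [0.5563, -0.0662, 0.152]
ee_rot: [0.001, 0.707, 0.708, 0.002]
contact_force: [0.3, -0.2, -1.0]
width: 0.0585
gripper_force: 32.5
```

apply_moves(xyz=[[-0.01, 0.12, 0], [-0.01, 0.04, 0], [0, 0, 0], [0, 0, 0]], rot=[[0, 0, 0], [0, 0, 0], [0, 0, 0], [0, 0, 0]], hand=[-1, -1, -1, -1])

```text
clock: 63.4
position: [0.6016, -0.072, 0.1506]
ee_rot: [-0.0, 0.707, 0.708, 0.001]
contact_force: [-0.6, 0.2, -1.3]
width: 0.0587
gripper_force: 32.6
```

```bash
python3 st.py; python3 - <<'E'
from up import *
plan((.604,-.073,.017),down(0),5)
E
```

```text
63.4 [-0.235  0.348  1.509  0.002  1.284 -0.237] [ 0.6016 -0.072   0.1506] 
 [[-0.001  1.     0.001]
 [ 1.     0.001  0.002]
 [ 0.002  0.001 -1.   ]] 0.05865409433503153 32.551381804514676 [-0.6  0.2 -1.3]
step mm 26.72799195365865 deg 0.03016594638207646
[[-0.001, 0.001, 0.089], [-0.001, 0.001, 0.089], [-0.001, 0.002, 0.089], [-0.001, 0.002, 0.089], [-0.001, 0.002, 0.089]] rot [0.0, -0.0, 0.0] x 5
```

apply_moves(xyz=[[-0.001, 0.001, 0.089], [-0.001, 0.001, 0.089], [-0.001, 0.002, 0.089], [-0.001, 0.002, 0.089], [-0.001, 0.002, 0.089], [0, 0, 0]], rot=[[0, 0, 0], [0, 0, 0], [0, 0, 0], [0, 0, 0], [0, 0, 0], [0, 0, 0]], hand=[-1, -1, -1, -1, -1, -1])

```text
clock: 64.15
position: [0.6029, -0.0729, 0.0154]
ee_rot: [-0.002, 0.707, 0.708, 0.0]
contact_force: [0.7, 0.5, -0.3]
width: 0.0586
gripper_force: 32.6
```

apply_moves(xyz=[[0, 0, 0.012], [0, 0, 0]], rot=[[0, 0, 0], [0, 0, 0]], hand=[-1, -1])

```text
clock: 64.4
position: [0.6064, -0.0736, 0.0145]
ee_rot: [0.001, 0.707, 0.708, 0.002]
contact_force: [0.8, 0.6, 0.8]
width: 0.0585
gripper_force: 32.6
```

apply_moves(xyz=[[0, 0, 0.007], [0, 0, 0]], rot=[[0, 0, 0], [0, 0, 0]], hand=[-1, -1])

```text
clock: 64.65
position: [0.606, -0.0735, 0.0115]
ee_rot: [0.001, 0.707, 0.708, 0.002]
contact_force: [0.4, -0.1, -1.4]
width: 0.0587
gripper_force: 32.6
```

apply_moves(xyz=[[0, 0, 0.006], [0, 0, 0]], rot=[[0, 0, 0], [0, 0, 0]], hand=[-1, -1])

```text
clock: 64.9
position: [0.6058, -0.0734, 0.0092]
ee_rot: [0.0, 0.707, 0.708, 0.001]
contact_force: [0.4, -0.2, -0.1]
width: 0.0589
gripper_force: 32.6
```

apply_moves(xyz=[[0, 0, 0.002], [0, 0, 0], [0, 0, 0], [0, 0, 0], [0, 0, 0], [0, 0, 0], [0, 0, -0.03], [0, 0, -0.1]], rot=[[0, 0, 0], [0, 0, 0], [0, 0, 0], [0, 0, 0], [0, 0, 0], [0, 0, 0], [0, 0, 0], [0, 0, 0]], hand=[-1, 0.5, 0.6, 0.8, 1, 1, 1, 1])

```text
clock: 65.9
position: [0.6044, -0.0732, 0.047]
ee_rot: [-0.001, 0.707, 0.708, 0.0]
contact_force: [-0.4, -0.9, -0.4]
width: 0.0858
gripper_force: 0.0
```

apply_moves(xyz=[[0, 0, -0.14], [0, 0, -0.16], [0, 0, -0.18], [0, 0, -0.18], [0, 0, -0.15], [0.12, -0.14, 0], [0.12, -0.14, 0], [0, 0, 0]], rot=[[0, 0, 0], [0, 0, 0], [0, 0, 0], [0, 0, 0], [0, 0, 0], [0, 0, 0], [0, 0, 0], [0, 0, 0]], hand=[1, 1, 1, 1, 1, 1, 1, 1])

```text
clock: 66.9
position: [0.518, 0.0002, 0.2923]
ee_rot: [0.0, 0.706, 0.709, 0.002]
contact_force: [0.4, -0.9, -0.2]
width: 0.0856
gripper_force: 0.0
```

apply_moves(xyz=[[0, 0, 0], [0, 0, 0]], rot=[[0, 0, 0], [0, 0, 0]], hand=[1, 1])

```text
clock: 67.15
position: [0.5221, -0.0028, 0.2906]
ee_rot: [0.001, 0.707, 0.707, 0.002]
contact_force: [0.1, 0.1, 0.3]
width: 0.0857
gripper_force: 0.0
```

```bash
python3 st.py; cat > circ.py <<'E'
from blob import *
def rim(w,p,rad=.031,show=True):
    """outer rim circle near p by Hough on grey crop"""
    u,v=proj(w,p);dep=(w["R"].T@(np.array(p)-w["o"]))[2];r=w["f"]*rad/dep
    k=int(2*r);x0,y0=int(u)-k,int(v)-k
    g=cv2.cvtColor(w["pixels"][max(y0,0):y0+2*k,x0:x0+2*k],cv2.COLOR_RGB2GRAY);g=cv2.resize(g,None,fx=3,fy=3,interpolation=cv2.INTER_CUBIC)
    c=cv2.HoughCircles(cv2.GaussianBlur(g,(5,5),0),cv2.HOUGH_GRADIENT,1.5,30,param1=90,param2=20,minRadius=int(2.6*r),maxRadius=int(3.35*r))
    print("pred",(round(u,1),round(v,1)),"r",round(r,1))
    for q in ([] if c is None else c[0][:3]):
        U,V=q[0]/3+x0,q[1]/3+max(y0,0);print("  ",round(U,1),round(V,1),round(q[2]/3,1),onz(w,U,V,p[2]).round(4))
E
python3 - <<'E'
from circ import *
w=snap("wrist","w7.png");rim(w,(.465,.076,.036));rim(w,(.605,-.073,.055));rim(w,(.612,.004,.081),.030)
print(blobs(w,(.465,.076,.036),45),blobs(w,(.605,-.073,.055),45))
E
```

```text
67.15 [-0.14   0.153  1.433  0.002  1.553 -0.141] [ 0.5221 -0.0028  0.2906] 
 [[-0.001  1.     0.003]
 [ 1.     0.001  0.001]
 [ 0.001  0.003 -1.   ]] 0.08567791912016384 0.0 [0.1 0.1 0.3]
pred (np.float64(234.6), np.float64(110.7)) r 23.5
   234.8 108.8 22.3 [0.4653 0.0785 0.036 ]
pred (np.float64(336.9), np.float64(222.1)) r 22.0
   339.2 222.8 20.6 [ 0.6084 -0.0739  0.055 ]
pred (np.float64(349.7), np.float64(171.3)) r 24.0
   350.8 170.8 24.1 [0.6132 0.0047 0.081 ]
((np.float64(234.6), np.float64(110.7)), [([210, 85], [48, 50, 1397], [236.7, 109.8])]) ((np.float64(336.9), np.float64(222.1)), [([328, 177], [45, 19, 628], [349.6, 184.2]), ([316, 203], [44, 41, 1236], [339.3, 221.2]), ([377, 226], [4, 41, 108], [378.7, 247.8]), ([315, 257], [5, 10, 31], [317.1, 262.9])])
```

```bash
python3 - <<'E'
from up import *
e=plan((.465,.077,.10),down(0),6)
E
```

```text
step mm 35.703149300682995 deg 0.027982329568977077
[[0.044, -0.032, 0.106], [0.044, -0.032, 0.106], [0.044, -0.032, 0.106], [0.044, -0.032, 0.106], [0.044, -0.032, 0.106], [0.044, -0.032, 0.106]] rot [0.0, -0.0, 0.0] x 6
```

apply_moves(xyz=[[0.044, -0.032, 0.106], [0.044, -0.032, 0.106], [0.044, -0.032, 0.106], [0.044, -0.032, 0.106], [0.044, -0.032, 0.106], [0.044, -0.032, 0.106], [0, 0, 0.08], [0, 0, 0.1]], rot=[[0, 0, 0], [0, 0, 0], [0, 0, 0], [0, 0, 0], [0, 0, 0], [0, 0, 0], [0, 0, 0], [0, 0, 0]], hand=[1, 1, 1, 1, 1, 1, 1, 1])

```text
clock: 68.2
position: [0.4652, 0.0772, 0.0449]
ee_rot: [0.001, 0.707, 0.707, 0.002]
contact_force: [0.2, -0.6, 0.3]
width: 0.0855
gripper_force: 0.0
```

apply_moves(xyz=[[0, 0, 0.1], [0, 0, 0.085], [0, 0, 0], [0, 0, 0], [0, 0, 0], [0, 0, 0], [0, 0, 0], [0, 0, 0]], rot=[[0, 0, 0], [0, 0, 0], [0, 0, 0], [0, 0, 0], [0, 0, 0], [0, 0, 0], [0, 0, 0], [0, 0, 0]], hand=[1, 1, 1, -1, -1, -1, -1, -1], force=30)

```text
clock: 69.2
position: [0.4654, 0.0774, -0.0081]
ee_rot: [0.001, 0.707, 0.708, 0.002]
contact_force: [-2.0, -0.1, 6.8]
width: 0.0578
gripper_force: 31.4
```

```bash
python3 st.py
```

```text
69.2 [1.600e-02 3.340e-01 2.014e+00 2.000e-03 7.890e-01 1.300e-02] [ 0.4654  0.0774 -0.0081] 
 [[-0.001  1.     0.006]
 [ 1.     0.001  0.001]
 [ 0.001  0.006 -1.   ]] 0.05777572203876018 31.442937310785055 [-2.  -0.1  6.8]
```

apply_moves(xyz=[[0, 0, -0.04], [0, 0, -0.12], [0, 0, -0.16], [0, 0, -0.16], [0, 0, -0.1], [0, 0, 0], [0, 0, 0]], rot=[[0, 0, 0], [0, 0, 0], [0, 0, 0], [0, 0, 0], [0, 0, 0], [0, 0, 0], [0, 0, 0]], hand=[-1, -1, -1, -1, -1, -1, -1])

```text
clock: 70.08
position: [0.4628, 0.0773, 0.1638]
ee_rot: [-0.0, 0.707, 0.708, 0.001]
contact_force: [0.0, 0.5, -0.4]
width: 0.0581
gripper_force: 32.5
```

```bash
python3 st.py; python3 - <<'E'
from circ import *
from up import *
w=snap("wrist","w8.png");p=np.array(status.get_state()["position"]);p[2]+=.044;rim(w,p)
print(blobs(w,p,75))
b=snap("side");print(p,blobs(b,p,25),tri(b,proj(b,p),b,proj(b,p))[1])
for dy in(-.005,0,.005): print(dy,proj(w,p+[0,dy,0]),proj(b,p+[0,dy,0]))
plan((.6065,-.0745,.16),down(0),6)
E
```

```text
70.075 [0.016 0.136 1.769 0.002 1.235 0.014] [0.4628 0.0773 0.1638] 
 [[-0.001  1.     0.001]
 [ 1.     0.001  0.002]
 [ 0.002  0.001 -1.   ]] 0.05805747728077055 32.503754775971174 [ 0.   0.5 -0.4]
pred (np.float64(276.9), np.float64(280.2)) r 63.5
   279.2 286.2 65.4 [0.4636 0.0739 0.2072]
   274.8 274.2 57.0 [0.4614 0.0806 0.2072]
   279.2 261.2 70.4 [0.4636 0.0875 0.2072]
((np.float64(276.9), np.float64(280.2)), [([220, 206], [131, 149, 8401], [287.6, 271.8])])
[0.46246696 0.07728504 0.20722324] ((np.float64(237.4), np.float64(159.9)), [([227, 155], [22, 23, 268], [235.2, 163.3])]) 0.0
-0.005 (np.float64(276.86157336651496), np.float64(289.19492404741595)) (np.float64(237.95820335771276), np.float64(160.79510826738516))
0 (np.float64(276.8612647852844), np.float64(280.21930668358283)) (np.float64(237.39467193159885), np.float64(159.9478877378863))
0.005 (np.float64(276.86094997490943), np.float64(271.0625039116606)) (np.float64(236.8356994968523), np.float64(159.10752125574177))
step mm 34.88103780345818 deg 0.021053239369990713
[[-0.084, 0.08, 0.001], [-0.084, 0.08, 0.002], [-0.084, 0.08, 0.002], [-0.084, 0.08, 0.002], [-0.084, 0.08, 0.002], [-0.084, 0.08, 0.002]] rot [-0.0, -0.0, 0.0] x 6
```

apply_moves(xyz=[[-0.084, 0.08, 0.002], [-0.084, 0.08, 0.002], [-0.084, 0.08, 0.002], [-0.084, 0.08, 0.002], [-0.084, 0.08, 0.002], [-0.084, 0.08, 0.002], [0, 0, 0], [0, 0, 0]], rot=[[0, 0, 0], [0, 0, 0], [0, 0, 0], [0, 0, 0], [0, 0, 0], [0, 0, 0], [0, 0, 0], [0, 0, 0]], hand=[-1, -1, -1, -1, -1, -1, -1, -1])

```text
clock: 71.18
position: [0.6067, -0.0732, 0.1593]
ee_rot: [-0.001, 0.707, 0.708, 0.001]
contact_force: [-0.3, 0.4, -1.2]
width: 0.0579
gripper_force: 32.5
```

```bash
python3 st.py; python3 - <<'E'
from circ import *
from up import *
plan((.6068,-.0745,.053),down(0),4)
b=snap("side");a=snap("scene");p=np.array(status.get_state()["position"]);p[2]+=.044
print("held",blobs(b,p,25),blobs(a,p,25,90));q=(.6068,-.0745,.055);print("A",blobs(b,q,25),blobs(a,q,22,90))
E
```

```text
71.175 [-0.236  0.351  1.481  0.003  1.311 -0.238] [ 0.6067 -0.0732  0.1593] 
 [[-0.001  1.    -0.001]
 [ 1.     0.001  0.003]
 [ 0.003 -0.001 -1.   ]] 0.057859466775514255 32.51300409436226 [-0.3  0.4 -1.2]
step mm 26.577033612214642 deg 0.04734129128110355
[[-0.001, 0.0, 0.089], [-0.001, 0.0, 0.089], [-0.001, 0.0, 0.089], [-0.001, 0.0, 0.089]] rot [-0.0, -0.001, 0.0] x 4
held ((np.float64(319.7), np.float64(179.9)), [([308, 175], [26, 24, 341], [317.8, 184.9]), ([294, 194], [12, 10, 78], [298.4, 199.2])]) ((np.float64(242.6), np.float64(206.4)), [([227, 198], [17, 19, 198], [237.0, 207.8])])
A ((np.float64(315.8), np.float64(236.2)), [([290, 211], [50, 50, 1085], [313.2, 231.5])]) ((np.float64(244.6), np.float64(263.8)), [([222, 241], [44, 16, 156], [245.1, 248.2]), ([230, 255], [29, 20, 414], [245.2, 264.5])])
```

apply_moves(xyz=[[-0.001, 0, 0.089], [-0.001, 0, 0.089], [-0.001, 0, 0.089], [-0.001, 0, 0.089], [0, 0, 0.02], [0, 0, 0.02], [0, 0, 0]], rot=[[0, 0, 0], [0, 0, 0], [0, 0, 0], [0, 0, 0], [0, 0, 0], [0, 0, 0], [0, 0, 0]], hand=[-1, -1, -1, -1, -1, -1, -1])

```text
clock: 72.15
position: [0.6086, -0.0746, 0.0427]
ee_rot: [0.001, 0.707, 0.708, 0.002]
contact_force: [0.4, -0.3, 0.0]
width: 0.0577
gripper_force: 32.5
```

apply_moves(xyz=[[0, 0, 0.012], [0, 0, 0]], rot=[[0, 0, 0], [0, 0, 0]], hand=[-1, -1])

```text
clock: 72.4
position: [0.6083, -0.0748, 0.0387]
ee_rot: [0.0, 0.707, 0.708, 0.002]
contact_force: [-0.5, 1.0, -1.1]
width: 0.0583
gripper_force: 32.5
```

apply_moves(xyz=[[0, 0, 0.008], [0, 0, 0]], rot=[[0, 0, 0], [0, 0, 0]], hand=[-1, -1])

```text
clock: 72.65
position: [0.6081, -0.0747, 0.0359]
ee_rot: [0.0, 0.707, 0.708, 0.001]
contact_force: [-0.0, -0.3, 0.1]
width: 0.0581
gripper_force: 32.5
```

apply_moves(xyz=[[0, -0.003, 0.008], [0, 0, 0]], rot=[[0, 0, 0], [0, 0, 0]], hand=[-1, -1])

```text
clock: 72.9
position: [0.607, -0.0746, 0.0334]
ee_rot: [0.0, 0.707, 0.708, 0.001]
contact_force: [-0.4, 0.0, -0.6]
width: 0.058
gripper_force: 32.5
```

apply_moves(xyz=[[0, 0, 0.007], [0, 0, 0]], rot=[[0, 0, 0], [0, 0, 0]], hand=[-1, -1])

```text
clock: 73.15
position: [0.6072, -0.0747, 0.0314]
ee_rot: [0.0, 0.707, 0.708, 0.001]
contact_force: [-0.3, 0.4, -0.6]
width: 0.058
gripper_force: 32.5
```

apply_moves(xyz=[[0, 0, 0.006], [0, 0, 0]], rot=[[0, 0, 0], [0, 0, 0]], hand=[-1, -1])

```text
clock: 73.4
position: [0.6072, -0.0747, 0.0296]
ee_rot: [0.0, 0.707, 0.708, 0.001]
contact_force: [-0.2, 0.0, -0.9]
width: 0.0576
gripper_force: 32.5
```

apply_moves(xyz=[[0, 0, 0.006], [0, 0, 0], [0, 0, 0], [0, 0, 0], [0, 0, 0], [0, 0, 0], [0, 0, 0], [0, 0, -0.03]], rot=[[0, 0, 0], [0, 0, 0], [0, 0, 0], [0, 0, 0], [0, 0, 0], [0, 0, 0], [0, 0, 0], [0, 0, 0]], hand=[-1, -1, 0.5, 0.6, 0.8, 1, 1, 1])

```text
clock: 74.4
position: [0.6067, -0.0746, 0.0366]
ee_rot: [-0.0, 0.707, 0.708, 0.001]
contact_force: [-0.6, 0.9, 0.2]
width: 0.0856
gripper_force: 0.0
```

apply_moves(xyz=[[0, 0, -0.1], [0, 0, -0.14], [0, 0, -0.16], [0, 0, -0.18], [0, 0, -0.18], [0, 0, -0.1], [-0.1, 0, 0], [0, 0, 0]], rot=[[0, 0, 0], [0, 0, 0], [0, 0, 0], [0, 0, 0], [0, 0, 0], [0, 0, 0], [0, 0, 0], [0, 0, 0]], hand=[1, 1, 1, 1, 1, 1, 1, 1])

```text
clock: 75.4
position: [0.6067, -0.1066, 0.2959]
ee_rot: [0.001, 0.707, 0.707, 0.002]
contact_force: [0.6, 0.4, -0.9]
width: 0.0855
gripper_force: 0.0
```

apply_moves(xyz=[[-0.1, 0, 0], [-0.1, 0, 0], [-0.1, 0, 0], [0, 0, 0], [0, 0, 0]], rot=[[0, 0, 0], [0, 0, 0], [0, 0, 0], [0, 0, 0], [0, 0, 0]], hand=[1, 1, 1, 1, 1])

```text
clock: 76.03
position: [0.6067, -0.194, 0.2946]
ee_rot: [-0.0, 0.707, 0.708, 0.002]
contact_force: [1.1, 0.2, 0.3]
width: 0.0853
gripper_force: 0.0
```

```bash
python3 st.py; python3 - <<'E'
from circ import *
w=snap("wrist","w9.png");a=snap("scene");b=snap("side")
rim(w,(.607,-.0747,.071))
for n,p in (("stack",(.607,-.0747,.071)),("bot",(.6014,-.15,.129)),("jar",(.612,.004,.081))): print(n,blobs(w,p,40),blobs(a,p,20,95))
c=np.zeros((600,800,3),np.uint8);c[:420,:560]=w["pixels"]
c[420:,:400]=cv2.resize(a["pixels"][200:320,140:340],(400,240))[:180];c[420:,400:]=cv2.resize(b["pixels"][170:310,210:390],(400,311))[40:220]
cv2.imwrite("pics/v9.png",c[:,:,::-1])
E
```

```text
76.025 [-0.421  0.338  1.172  0.004  1.631 -0.423] [ 0.6067 -0.194   0.2946] 
 [[-0.002  1.     0.002]
 [ 1.     0.002  0.003]
 [ 0.003  0.002 -1.   ]] 0.08529972584645101 0.0 [1.1 0.2 0.3]bash:  3239 Segmentation fault         python3 - <<'E'
from circ import *
w=snap("wrist","w9.png");a=snap("scene");b=snap("side")
rim(w,(.607,-.0747,.071))
for n,p in (("stack",(.607,-.0747,.071)),("bot",(.6014,-.15,.129)),("jar",(.612,.004,.081))): print(n,blobs(w,p,40),blobs(a,p,20,95))
c=np.zeros((600,800,3),np.uint8);c[:420,:560]=w["pixels"]
c[420:,:400]=cv2.resize(a["pixels"][200:320,140:340],(400,240))[:180];c[420:,400:]=cv2.resize(b["pixels"][170:310,210:390],(400,311))[40:220]
cv2.imwrite("pics/v9.png",c[:,:,::-1])
E
```

```bash
python3 - <<'E'
from blob import *
from plan import plan,down
a=snap("scene");b=snap("side");w=snap("wrist")
for n,p in (("stack",(.607,-.0747,.071)),("bot",(.6014,-.15,.129)),("jar",(.612,.004,.081))): print(n,"W",blobs(w,p,32),"\n  S",blobs(a,p,20,95),"\n  D",blobs(b,p,20))
print([proj(w,p) for p in((.5629,-.2417,.1),(.6357,-.2439,.1))])
plan((.60,-.243,.20),down(87),8)
E
```

```text
bash:  3265 Segmentation fault         python3 - <<'E'
from blob import *
from plan import plan,down
a=snap("scene");b=snap("side");w=snap("wrist")
for n,p in (("stack",(.607,-.0747,.071)),("bot",(.6014,-.15,.129)),("jar",(.612,.004,.081))): print(n,"W",blobs(w,p,32),"\n  S",blobs(a,p,20,95),"\n  D",blobs(b,p,20))
print([proj(w,p) for p in((.5629,-.2417,.1),(.6357,-.2439,.1))])
plan((.60,-.243,.20),down(87),8)
E
```

```bash
python3 -X faulthandler - <<'E' 2>&1 | head -20
from blob import *
from plan import plan,down
plan((.60,-.243,.20),down(87),8)
a=snap("scene","s9.png");print("ok",flush=True)
b=snap("side","d9.png");print("ok",flush=True);w=snap("wrist","w9.png");print("ok",flush=True)
print([proj(w,p) for p in((.5629,-.2417,.1),(.6357,-.2439,.1),(.607,-.0747,.071))])
E
```

```text
step mm 13.365368387910873 deg 10.857649883443264
[[-0.02, -0.003, 0.04], [-0.019, -0.007, 0.04], [-0.018, -0.01, 0.04], [-0.016, -0.013, 0.04], [-0.013, -0.016, 0.04], [-0.009, -0.018, 0.04], [-0.006, -0.02, 0.04], [-0.002, -0.02, 0.04]] rot [0.0, 0.0, -0.181] x 8
ok
ok
ok
[(np.float64(242.98837584006498), np.float64(215.77393435267504)), (np.float64(300.773042503887), np.float64(217.52794911103945)), (np.float64(278.28092740971675), np.float64(74.38318098208686))]
```

```bash
python3 -X faulthandler - <<'E' 2>&1 | tail -30
import cv2,numpy as np
def bl(fn,u,v,w,thr):
    P=cv2.imread("pics/"+fn)[:,:,::-1].astype(int);x0,y0=max(int(u)-w,0),max(int(v)-w,0)
    S=P[y0:y0+2*w,x0:x0+2*w];m=np.ascontiguousarray(((S.min(2)>thr)&(S.max(2)-S.min(2)<35)).astype(np.uint8))
    k,l,st,c=cv2.connectedComponentsWithStats(m)
    return [((st[i][:2]+[x0,y0]).tolist(),st[i][2:].tolist()) for i in range(1,k) if st[i][4]>20]
print("stack W",bl("w9.png",278,74,40,110))
print("handle W",bl("w9.png",272,216,45,85))
print("stack S(244,250?)",bl("s9.png",244,256,22,90)); print("bot S",bl("s9.png",207,247,14,90))
P=cv2.imread("pics/w9.png");print([P[y,272].tolist() for y in range(204,232,2)])
E
```

```text
stack W [([253, 46], [52, 57, 1808])]
handle W [([227, 182], [90, 22, 1163]), ([239, 214], [64, 11, 433]), ([258, 239], [35, 22, 559])]
stack S(244,250?) [([222, 240], [44, 30, 567])]
bot S [([202, 245], [12, 11, 85])]
[[89, 119, 146], [99, 131, 162], [97, 129, 160], [98, 130, 160], [99, 131, 162], [92, 120, 147], [91, 86, 89], [123, 115, 115], [132, 123, 124], [114, 112, 118], [92, 121, 148], [93, 124, 152], [93, 123, 152], [93, 123, 151]]
```

```bash
python3 - <<'E'
from plan import *
e=plan((.60,-.245,.19),down(87),10)
E
```

```text
step mm 11.646150628622141 deg 8.68929375562772
[[-0.017, -0.002, 0.035], [-0.016, -0.005, 0.035], [-0.015, -0.007, 0.035], [-0.014, -0.01, 0.035], [-0.012, -0.012, 0.035], [-0.011, -0.013, 0.035], [-0.008, -0.015, 0.035], [-0.006, -0.016, 0.035]] rot [0.0, 0.0, -0.145] x 8
[[-0.004, -0.017, 0.035], [-0.001, -0.017, 0.035]] rot [0.0, 0.0, -0.145] x 2
```

apply_moves(xyz=[[-0.017, -0.002, 0.035], [-0.016, -0.005, 0.035], [-0.015, -0.007, 0.035], [-0.014, -0.01, 0.035], [-0.012, -0.012, 0.035], [-0.011, -0.013, 0.035], [-0.008, -0.015, 0.035], [-0.006, -0.016, 0.035]], rot=[[0, 0, -0.145], [0, 0, -0.145], [0, 0, -0.145], [0, 0, -0.145], [0, 0, -0.145], [0, 0, -0.145], [0, 0, -0.145], [0, 0, -0.145]], hand=[0, 0, 0, 0, 0, 0, 0, 0])

```text
clock: 77.47
position: [0.6011, -0.2354, 0.2104]
ee_rot: [0.001, 0.174, 0.985, 0.001]
contact_force: [-0.4, -0.2, -0.3]
width: 0.0428
gripper_force: 0.0
```

apply_moves(xyz=[[-0.004, -0.017, 0.035], [-0.001, -0.017, 0.035], [0, 0, 0], [0, 0, 0]], rot=[[0, 0, -0.145], [0, 0, -0.145], [0, 0, 0], [0, 0, 0]], hand=[0, 0, 0, 0])

```text
clock: 77.97
position: [0.6001, -0.2454, 0.1901]
ee_rot: [0.002, 0.027, 1.0, 0.001]
contact_force: [-0.0, 1.2, -0.4]
width: 0.0431
gripper_force: 0.0
```

```bash
python3 st.py; python3 - <<'E'
from plan import *
plan((.60,-.245,.055),down(87),5)
E
```

```text
77.975 [-0.497  0.388  1.346  0.003  1.406 -2.015] [ 0.6001 -0.2454  0.1901] 
 [[-0.999  0.053  0.003]
 [ 0.053  0.999  0.002]
 [-0.003  0.002 -1.   ]] 0.0430868990141038 0.0 [-0.   1.2 -0.4]
step mm 27.018980115543602 deg 0.04098070980295502
[[0.0, 0.0, 0.09], [0.0, 0.0, 0.09], [0.0, 0.0, 0.09], [0.0, 0.0, 0.09], [0.0, 0.0, 0.09]] rot [0.0, 0.001, -0.0] x 5
```

apply_moves(xyz=[[0, 0, 0.09], [0, 0, 0.09], [0, 0, 0.09], [0, 0, 0.09], [0, 0, 0.09], [0, 0, 0], [0, 0, 0]], rot=[[0, 0, 0], [0, 0, 0], [0, 0, 0], [0, 0, 0], [0, 0, 0], [0, 0, 0], [0, 0, 0]], hand=[0, 0, 0, 0, 0, 0, 0])

```text
clock: 78.85
position: [0.6012, -0.2456, 0.0561]
ee_rot: [0.002, 0.026, 1.0, 0.0]
contact_force: [0.0, 0.4, -0.0]
width: 0.0428
gripper_force: 0.0
```

apply_moves(xyz=[[0, 0, 0], [0, 0, 0], [0, 0, 0], [0, 0, 0], [0, 0, 0], [0, 0, 0]], rot=[[0, 0, 0], [0, 0, 0], [0, 0, 0], [0, 0, 0], [0, 0, 0], [0, 0, 0]], hand=[-0.3, -0.5, -0.7, -1, -1, -1], force=30)

```text
clock: 79.6
position: [0.6004, -0.2455, 0.0552]
ee_rot: [0.002, 0.025, 1.0, 0.001]
contact_force: [0.0, -0.3, 5.0]
width: 0.0086
gripper_force: 29.4
```

```bash
python3 st.py
```

```text
79.6 [-0.497  0.481  1.541  0.003  1.117 -2.018] [ 0.6004 -0.2455  0.0552] 
 [[-0.999  0.051  0.003]
 [ 0.051  0.999  0.001]
 [-0.003  0.001 -1.   ]] 0.008612996797814845 29.36730980873108 [ 0.  -0.3  5. ]
```

Gripped on the bar (8.6 mm). Now I'll slide it gently.

apply_moves(xyz=[[0, 0.008, 0], [0, 0.016, 0], [0, 0.024, 0], [0, 0.032, 0], [0, 0.036, 0], [0, 0.036, 0], [0, 0.036, 0], [0, 0.036, 0]], rot=[[0, 0, 0], [0, 0, 0], [0, 0, 0], [0, 0, 0], [0, 0, 0], [0, 0, 0], [0, 0, 0], [0, 0, 0]], hand=[-1, -1, -1, -1, -1, -1, -1, -1])

```text
clock: 80.6
position: [0.6036, -0.1789, 0.0552]
ee_rot: [0.001, 0.025, 1.0, -0.0]
contact_force: [-1.0, -3.5, 5.1]
width: 0.0085
gripper_force: 29.6
```

apply_moves(xyz=[[0, 0.036, 0], [0, 0.036, 0], [0, 0.036, 0], [0, 0.036, 0], [0, 0.032, 0], [0, 0.024, 0], [0, 0.016, 0], [0, 0.008, 0]], rot=[[0, 0, 0], [0, 0, 0], [0, 0, 0], [0, 0, 0], [0, 0, 0], [0, 0, 0], [0, 0, 0], [0, 0, 0]], hand=[-1, -1, -1, -1, -1, -1, -1, -1])

```text
clock: 81.6
position: [0.6069, -0.1112, 0.0552]
ee_rot: [0.001, 0.025, 1.0, 0.0]
contact_force: [-1.8, -4.0, 5.5]
width: 0.0088
gripper_force: 29.6
```

```bash
python3 st.py
```

```text
81.6 [-2.950e-01  4.390e-01  1.617e+00  1.000e-03  1.083e+00 -1.816e+00] [ 0.6069 -0.1112  0.0552] 
 [[-0.999  0.05   0.002]
 [ 0.05   0.999  0.   ]
 [-0.002  0.001 -1.   ]] 0.00882205982254512 29.588706493377686 [-1.8 -4.   5.5]
```

apply_moves(xyz=[[0, 0.012, 0], [0, 0.012, 0], [0, 0.01, 0], [0, 0.008, 0], [0, 0.006, 0], [0, 0.004, 0], [0, 0, 0]], rot=[[0, 0, 0], [0, 0, 0], [0, 0, 0], [0, 0, 0], [0, 0, 0], [0, 0, 0], [0, 0, 0]], hand=[-1, -1, -1, -1, -1, -1, -1])

```text
clock: 82.48
position: [0.6071, -0.1058, 0.0553]
ee_rot: [0.001, 0.024, 1.0, -0.008]
contact_force: [-4.4, -24.9, 3.5]
width: 0.0083
gripper_force: 29.9
```

apply_moves(xyz=[[0, 0.004, 0], [0, 0.004, 0], [0, 0, 0]], rot=[[0, 0, 0], [0, 0, 0], [0, 0, 0]], hand=[-1, -1, -1])

```text
clock: 82.85
position: [0.6072, -0.1059, 0.0553]
ee_rot: [0.001, 0.023, 1.0, -0.01]
contact_force: [-5.1, -30.6, 1.1]
width: 0.0085
gripper_force: 30.0
```

apply_moves(xyz=[[0, 0, 0], [0, 0, 0], [0, 0, 0], [0, 0, 0], [0, 0, 0], [0, -0.01, 0], [0, -0.005, 0], [0, 0, -0.05]], rot=[[0, 0, 0], [0, 0, 0], [0, 0, 0], [0, 0, 0], [0, 0, 0], [0, 0, 0], [0, 0, 0], [0, 0, 0]], hand=[-0.9, -0.7, -0.5, -0.3, -0.2, -0.2, -0.2, -0.2])

```text
clock: 83.85
position: [0.6065, -0.0967, 0.0691]
ee_rot: [-0.0, 0.025, 1.0, 0.002]
contact_force: [0.7, -0.2, 0.4]
width: 0.0341
gripper_force: 0.0
```

apply_moves(xyz=[[0, 0, -0.1], [0, 0, -0.15], [0, 0, -0.18], [0, 0, -0.18], [0, -0.15, -0.05], [0, -0.15, 0], [0, -0.15, 0], [0, 0, 0]], rot=[[0, 0, 0], [0, 0, 0], [0, 0, 0], [0, 0, 0], [0, 0, 0], [0, 0, 0], [0, 0, 0], [0, 0, 0]], hand=[-0.2, -0.2, -0.2, -0.2, -0.2, -0.2, -0.2, -0.2])

```text
clock: 84.85
position: [0.6, -0.2356, 0.2683]
ee_rot: [0.002, 0.027, 1.0, 0.0]
contact_force: [0.7, 0.2, -0.0]
width: 0.034
gripper_force: 0.0
```

```bash
python3 st.py; python3 - <<'E'
from h import *
a=snap("scene","s10.png");b=snap("side","d10.png")
A=cv2.resize(a["pixels"][190:330,140:390],(714,400),interpolation=cv2.INTER_CUBIC)
B=cv2.resize(b["pixels"][160:310,200:380],(240,200),interpolation=cv2.INTER_CUBIC)
c=np.zeros((600,714,3),np.uint8);c[:400]=A;c[400:,:240]=B;c[400:,240:640]=cv2.resize(b["pixels"][170:270,220:370],(400,200),interpolation=cv2.INTER_CUBIC)
cv2.imwrite("pics/v10.png",c[:,:,::-1])
E
```

```text
84.85 [-0.483  0.354  1.21   0.002  1.575 -1.999] [ 0.6    -0.2356  0.2683] 
 [[-0.999  0.055  0.003]
 [ 0.055  0.999  0.   ]
 [-0.003  0.001 -1.   ]] 0.0339575311734315 0.0 [ 0.7  0.2 -0. ]
```

View pics/v10.png

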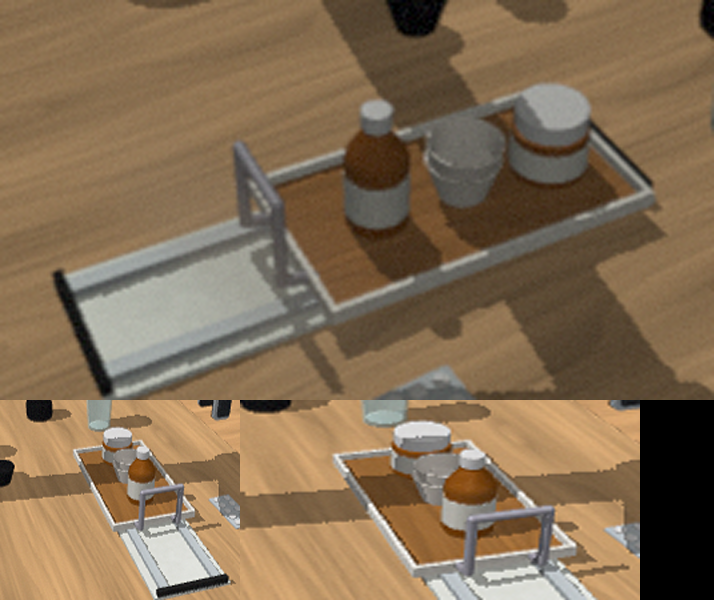

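The scene crop shows the bottle, the nested cups and the jar standing upright on the tray. The tray's far edge is against the black end stop at (625,150). I'll check the travel with the handle pixels.

```bash
python3 - <<'E'
from m import *
a=snap("scene");b=snap("side")
k=250/714
n=[onz(a,140+x*k,190+y*k,.105) for x,y in((240,150),(278,210))]; o=[onz(a,*p,.105) for p in((158,261.5),(169.5,287.5))]
print(np.mean(n,0)-np.mean(o,0))
n=onz(b,220+(467+552)/2*.375-90,170+(520-400+509-400)/2*.5,.105);o=onz(b,348.7,264.75,.105);print(n,o,n-o)
E
```

```text
[0.00772294 0.13688831 0.        ]
[ 0.59988264 -0.11057043  0.105     ] [ 0.5950153  -0.24850573  0.105     ] [0.00486734 0.1379353  0.        ]
```

```bash
python3 - <<'E'
from m import *
im=cv2.imread("pics/scene0.png");a=snap("scene")
n=cv2.imread("pics/s10.png")
for nm,I in(("start",im),("now",n)):
    S=I[220:330,150:380].max(2)<35
    k,l,st,c=cv2.connectedComponentsWithStats(np.ascontiguousarray(S.astype(np.uint8)))
    for i in range(1,k):
        if st[i][4]>12:
            ys,xs=np.where(l==i);e=np.polyfit(xs,ys,1) if st[i][2]>3 else 0
            print(nm,st[i].tolist(),"centre",onz(a,*(c[i]+[150,220]),.02).round(4))
P=[(140+x*250/714,190+y*250/714) for x,y in((335,318),(655,195),(590,95))]
print("now corners rim z.028:",[onz(a,*p,.028).round(4) for p in P])
E
```

```text
start [188, 6, 30, 32, 167] centre [0.6297 0.1992 0.02  ]
start [10, 70, 19, 38, 122] centre [ 0.6157 -0.2485  0.02  ]
now [9, 65, 20, 43, 138] centre [ 0.6107 -0.248   0.02  ]
now corners rim z.028: [array([ 0.6917, -0.0898,  0.028 ]), array([0.7028, 0.1888, 0.028 ]), array([0.5748, 0.2215, 0.028 ])]
```

```bash
python3 -c "
from rig import job
print(job.sign_off())"
```

```text
the job is handed in; nothing more can be done
None
```

The job is handed in: both medicines were inverted, the bottle, the jar and the two nested cups stand upright on the tray, and the tray was pushed until it held against 31 N (about 0.14 m of travel, not the full 0.15) and released; the bottle tipped over after its first placing, so I stood it back up and inverted it again before taking the jar.

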